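# Lock the chassis stand's keeper bar with a linch pin

### The arm

A 6-joint arm with a two-finger parallel gripper is mounted at the origin on the work surface. World frame = base frame: x ahead of the robot, y to its left, z up, the work surface at z = 0. Lengths are in m, angles in rad, forces in N, time in s.
With the tool pointing down it reaches from about 0.325 to 0.75 m from the base axis. Payload 7.6 kg.
Tool frame: the origin (TCP) lies on the front face of the gripper's body, between the roots of the fingers; the fingertips stand 73 mm ahead of it and the grasp point (between the pads) lies 54 mm ahead of it (bot.grip_point_offset is the distance from the TCP to the grasp point, in m); x points along the fingers, y is the direction in which the jaws open and shut, and the axes are right-handed (so a half turn about x gives the same grasp; the last joint's range is limited). The gripper opens to 85 mm and grips with 20 to 120 N. Pads are 22 mm wide; open, the fingers measure 114 mm over their backs; the gripper's body (76 mm by 85 mm) begins 54 mm behind the grasp point. The pads swing forward as they close: fully open they stand 13 mm farther back than shut.
Start: joints at [-1.215, 0.052, 1.401, -0, 1.689, -0.07], TCP at [0.217, -0.478, 0.304] pointing down, gripper open.
Joint ranges: [-2.9, 2.9], [-0.91, 2.17], [0.12, 2.37], [-1.06, 4.2], [0.26, 2.73], [-2.93, 2.93]. Speed limits (rad/s): [2.57, 2.57, 3.01, 3.14, 3.14, 3.14].

### API

Orientations are given as a unit quaternion [x, y, z, w].
In Python, from station import monitor, vision, job, models, bot gives the robot as it stands. The module is installed in compiled form; this text tells all that it offers.
- The arm moves only by the tool arm_command, never from a script. Its arguments are lists of equal length, an entry for each row: "offset": the shift along the tool's x, y, z in mm, a list of three; "rotation": the turn, a rotation vector about the tool's x, y, z in degrees, a list of three; "gripper": the closure in counts, from 0 (fully open) to 255 (shut). In form: {"offset": [[x, y, z], ...], "rotation": [[ax, ay, az], ...], "gripper": [gripper, ...]}. A call has 1 to 5 rows; each row shifts and turns the pose as measured when the row begins, along the tool's axes as they then stand; what a row does not reach is not made up. A row lasts 1/10 s, in which the tool goes at most 50 mm and 8.59 degrees, less where a joint would pass 70% of its speed; a pose out of reach is approached as far as the arm can. A call is refused whole if a number of a shift passes 50 or a number of a turn 8.59, either way. A call with a gripper value outside its range is refused whole. The fingers move at their own pace and stop on an object; "squeeze" is the grip in N (left out, the last holds). Time passes only in rows, so rows that do not move let the fingers close. It gives the time, the measured TCP pose, the force and the opening at its end, in the units of the state.
- monitor.read_state(): the state, without advancing time (a new reading comes with each control period).
- vision.read_camera(name): name is "side" or "top" or "wrist"; returns a dict with "color" (420x560x3 uint8, red, green, blue), "depth" (420x560 float32, m along the optical axis (not along the pixel's ray), 0 where there is no reading), "K" (3x3 intrinsics, pixels), "origin" and "orientation" of the camera in the world. Camera axes: x right, y down, z forward; pixel columns grow to the right and rows downward; lengths in m; the calibration is good to about 2 mm. A picture is of the moment at which its call begins.
- job.job_done(): hands the job in, once; it reports no verdict.
Trained networks look in a picture, given as the dict that the camera call returned (one of the last four; its "shot" number tells which), for a name from the list of things; names that differ only in an ending like _2 or _b are one class to them, and where a whole thing is asked for, a point or a joint stands for the part that bears it (a point fixed in the world has none). Each returns a list of dicts, best first, with "score" (0 to 1); they miss things now and then, are a little off and sometimes report something else, mostly with a low value. They report only what shows in the picture. A call takes as long as a camera call. They do not tell look-alikes from the thing itself.
- models.regions_of(picture, query): "pixels" (420x560 bool, what is visible of it).
- models.mark_of(picture, query): "position" ([x, y, z] in m, in world coordinates, good to about 4 mm: a listed point, or the origin of a listed thing).
The state is a dict: "clock": time; "joint_positions": joint angles; "joint_velocities": joint speeds; "tau": joint torques, N m; "ee_pos": TCP position; "ee_rot": TCP orientation; "wrist_force": force on the tool from outside, world axes, zero at the start; "torque": the same for the moment, N m; "grip_width": finger opening in m.
Only numpy, scipy, OpenCV 4.12 (cv2) and the standard library are available. Lean on these libraries where they do the work, as an engineer would, in place of code of your own. Each camera call takes 0.05 s, during which the arm holds its last target.

### The job

Lock the amplifier chassis in its service stand: take the linch pin from its wooden block, feel for the hole in the top of the keeper bar and push the pin down through it, ring pointing out past the bar's free end, until its collar sits flat on the bar. Then flip the sprung ring down over the bar's end so that it snaps shut round the pin's tip, and let go. Feel your way gently, never ramming the pin on the bar (60 N is too much), and leave the things standing around where they are.

Things in the scene. Friction and masses are not known exactly. Their poses are not given: they have to be found in the camera images.
- pin_grip (a point): Linch pin, upright; the point is the centre of its yellow grip, a 16 x 16 mm square block 34 mm tall (17 mm above and below the point). z is up the pin; the brass ring points along +y; the grip's flat sides face x and y. The pin stands in the wooden block's hole, its collar resting on the block's top.
- linch_pin: The same pin; origin at the centre of the collar's underside (the seat), 33 mm below pin_grip, same axes. Collar: round steel, 24 mm across, 16 mm high, right under the grip, a small lug behind it out to 24 mm along -y. Shank below it: 12 mm diameter, 33 mm long, tapered to 9 mm over its last 4 mm. About 0.15 kg with the ring.
- ring (a joint): Brass ring's angle on the pin (rad): 0 open, level, straight out along the pin's +y; 1.58 shut, straight down, passing just under the pin's tip. Hinge line along the pin's x, 8 mm above the collar's underside. Sprung over-centre: resists with about 5 N at its far end when open, less and less up to 0.75 rad, past that snaps shut by itself; short of it springs back open.
- ring_far (a point): Middle of the ring's far arc, 47.5 mm from its hinge line. The ring is 4.6 mm brass wire, 46 mm across its widest (41 mm inside). It clears the bar, and can shut, only if it points out past the bar's free end.
- pin_block: Wooden parking block 60 x 60 x 50 mm with an upright 13.5 mm hole through its middle, in which the pin stands; origin at the centre of its underside. Fixed.
- bar_mouth (a point): Fixed point on the stand, on the keeper bar's centre line, level with its top face (85 mm above the bench): where the bar's hole would be if the bar were pushed fully in. +y runs level to the bar's free end, x across it, z up. The bar now stands drawn out, so its hole is 6 to 36 mm from this point along +y; no reading shows how far. Find the hole by touch or by eye.
- stand: Fixed stand; origin on the bench, 18 mm along +y from bar_mouth's foot, same axes. Steel keeper bar: 24 mm wide and high, upright 13.5 mm hole 15 mm from its free end; slides only if pushed with 16 N. A sprung ball in the hole grips the shank: the last 20 mm take a push of 5 to 15 N. Guide collar 85 mm, cheek (118 mm high) 95 mm from the origin towards -y, then the chassis (127 mm high).
- wire_spool: Bystander: copper wire spool standing on end, 52 mm across, 42 mm high; origin at its underside.
- flux_jar: Bystander: white jar with a red cap, 48 mm across, 55 mm high; origin at its underside.
- motor: Bystander: small black motor, 56 mm square flange, 69 mm high over its shaft; origin at its underside.
Not all that is in view belongs to the job. Of the things that look like the linch_pin, the middle-sized one is meant.

How it is judged:
On the way, in this order (a step that is already met when the one before it is completed fails the run):
1. the pin is pushed home in the bar's hole while its ring is still open (z of linch_pin in the frame of bar_mouth between -0.004 and 0.003 m and x of linch_pin in the frame of bar_mouth between -0.004 and 0.004 m and y of linch_pin in the frame of bar_mouth between -0.004 and 0.042 m and value of joint ring below 0.5 rad), for 0.2 s.
2. the ring is flipped over the bar's end and shut (value of joint ring above 1.35 rad), for 0.2 s.
At the end, for the whole second after the job is handed in: The pin stands in the bar's hole with its collar on the bar's top (within 3 mm of seated, within 4 mm of the bar's centre line, between -4 and 42 mm along the bar from bar_mouth, tilted less than 0.15 rad), its ring is shut round the bar's end (joint above 1.35 rad), and it is at rest, let go (z of linch_pin in the frame of bar_mouth between -0.004 and 0.003 m and x of linch_pin in the frame of bar_mouth between -0.004 and 0.004 m and y of linch_pin in the frame of bar_mouth between -0.004 and 0.042 m and angle between the z axis of linch_pin and the z axis of bar_mouth, either way round below 0.15 rad and value of joint ring above 1.35 rad and linear speed of linch_pin below 0.02 m/s); the robot touches nothing.
It fails at once if the pin is rammed against the keeper bar with more than 60 N (contact force between linch_pin and stand above 60 N).
It fails at once if a bystander (spool, jar, motor) is moved more than 15 mm (distance of any of wire_spool, flux_jar, motor from where it was at the start of the episode above 0.015 m).
It also fails if it takes over 72 s, if anything falls off the work surface, if the arm or the gripper's body presses on something with over 40 N, if the wrist force passes 120 N, or if a joint passes its speed limit or range.

## Working session

There is one attempt and no reset: what is moved stays moved. The work goes in short steps, Python scripts to look and compute and a tool call to move; the robot and the scene stay as the last step left them, time stands still between calls to the robot, and variables do not carry over. Pictures are saved under pics/ and viewed, and the job is handed in when it is done.

Besides the shell and the picture viewer there is one more tool, called after "Emit:" as name(argument=value, ...) on one line, values as JSON. arm_command: Moves the arm, as the interface text tells. Its arguments: {"type":"object","properties":{"offset":{"type":"array"},"rotation":{"type":"array"},"gripper":{"type":"array"},"squeeze":{"type":"number"}},"required":["offset","rotation","gripper"]}

```bash
ls; mkdir -p pics; cat > h.py <<'E'
import numpy as np, cv2
from scipy.spatial.transform import Rotation as R
from station import monitor, vision, job, models, bot
def shot(n):
    return vision.read_camera(n)
def save(p,name,crop=None,scale=1):
    im=cv2.cvtColor(p["color"],cv2.COLOR_RGB2BGR)
    if crop: im=im[crop[1]:crop[3],crop[0]:crop[2]]
    im=cv2.resize(im,None,fx=scale,fy=scale,interpolation=cv2.INTER_CUBIC)
    cv2.imwrite("pics/"+name,im)
def w(p,u,v,d=None):
    d=p["depth"][int(v),int(u)] if d is None else d
    K=p["K"]; c=np.array([(u-K[0,2])/K[0,0]*d,(v-K[1,2])/K[1,1]*d,d])
    return R.from_quat(p["orientation"]).apply(c)+p["origin"]
def cloud(p):
    K=p["K"]; v,u=np.mgrid[:420,:560]; d=p["depth"]
    c=np.stack([(u-K[0,2])/K[0,0]*d,(v-K[1,2])/K[1,1]*d,d],-1)
    return c@R.from_quat(p["orientation"]).as_matrix().T+p["origin"]
def px(p,X):
    c=R.from_quat(p["orientation"]).inv().apply(np.atleast_2d(X)-p["origin"]); K=p["K"]
    return np.stack([c[:,0]/c[:,2]*K[0,0]+K[0,2],c[:,1]/c[:,2]*K[1,1]+K[1,2]],-1)
def st():
    s=monitor.read_state()
    for k in ("clock","joint_positions","ee_pos","ee_rot","wrist_force","torque","grip_width"): print(k,np.round(s[k],4))
    return s
E
python3 - <<'E'
from h import *
s=st()
for n in ("side","top","wrist"):
    p=shot(n); save(p,n+"0.png"); print(n,p["origin"],p["orientation"],p["K"][0,0])
    for q in ("pin_grip","linch_pin","ring_far","pin_block","bar_mouth","stand","wire_spool","flux_jar","motor"):
        print(q,[(np.round(m["position"],4).tolist(),round(m["score"],2)) for m in models.mark_of(p,q)])
print(bot.grip_point_offset)
E
```

```text
pics
clock 0.0
joint_positions [-1.2153  0.0529  1.4017 -0.      1.6886 -0.0703]
ee_pos [ 0.2168 -0.4779  0.303 ]
ee_rot [-0.6911 -0.15    0.6912 -0.1488]
wrist_force [-0.2056  0.4813  0.725 ]
torque [-0.046   0.023  -0.0243]
grip_width 0.0851
side [ 0.17174799 -0.27899042  0.7054948 ] [ 0.86977853 -0.34398983  0.13446491 -0.32722393] 518.7854340167121
pin_grip [([0.3715, 0.3044, 0.0949], 0.96), ([0.5291, 0.2535, 0.0807], 0.92), ([0.5537, 0.1591, 0.044], 0.53)]
linch_pin [([0.3726, 0.3024, 0.0494], 0.86), ([0.5495, 0.1666, 0.0241], 0.76)]
ring_far [([0.4187, 0.256, 0.0591], 0.73), ([0.5252, 0.1451, 0.0304], 0.6), ([0.5426, 0.3033, 0.0617], 0.45)]
pin_block [([0.5305, 0.259, 0.003], 0.79)]
bar_mouth [([0.5645, -0.0342, 0.0823], 0.59)]
stand [([0.6958, 0.3506, 0.0002], 0.46)]
wire_spool [([0.3878, 0.065, 0.0041], 0.96)]
flux_jar [([0.7101, 0.1519, 0.0003], 0.91)]
motor [([0.6986, 0.3555, -0.0005], 0.63)]
top [0.35170293 0.13382037 0.98924089] [ 0.74249135 -0.66046165  0.07638514 -0.08162302] 473.1404019777221
pin_grip [([0.3731, 0.3037, 0.0929], 0.91), ([0.5271, 0.2565, 0.0816], 0.79), ([0.5543, 0.166, 0.0519], 0.66), ([0.5424, 0.2987, 0.0579], 0.32)]
linch_pin [([0.3723, 0.3028, 0.0493], 0.78), ([0.5329, 0.2526, 0.0476], 0.73), ([0.5508, 0.1665, 0.021], 0.58)]
ring_far [([0.4226, 0.2589, 0.0599], 0.77), ([0.5435, 0.301, 0.0543], 0.61), ([0.5272, 0.1463, 0.0308], 0.38)]
pin_block [([0.5301, 0.2567, -0.0014], 0.62)]
bar_mouth [([0.5623, -0.0368, 0.0857], 0.76)]
stand [([0.5627, -0.0217, -0.0032], 0.79)]
wire_spool [([0.3859, 0.0651, -0.0004], 0.65)]
flux_jar [([0.7032, 0.1493, -0.0], 0.71)]
motor [([0.7012, 0.3512, -0.0016], 0.85)]
wrist [ 0.28421222 -0.44718102  0.37415075] [ 0.8311049  -0.53604468 -0.0802991   0.12438968] 308.43387727487357
pin_grip []
linch_pin []
ring_far []
pin_block []
bar_mouth []
stand []
wire_spool []
flux_jar []
motor []
0.0539
```

View pics/side0.png

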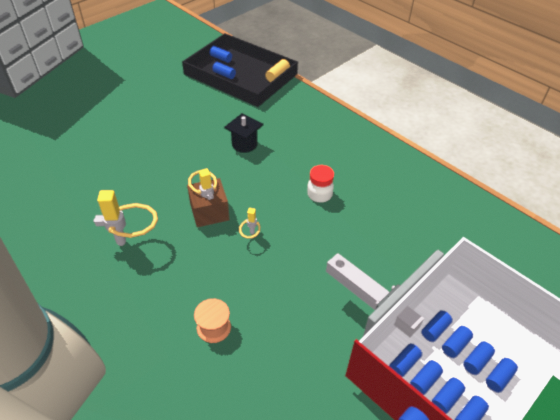

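View pics/top0.png

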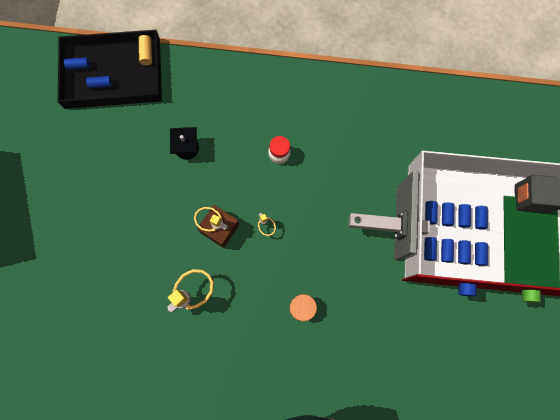

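Both views show three linch pins. The middle one stands in the wooden block (top ≈(216,221), side ≈(206,185)), and the bar's hole is visible near (357,219) top and (340,263) side. I'll measure both more closely.

```bash
python3 - <<'E'
from h import *
p=shot("top"); q=shot("side")
save(p,"t_bar.png",(335,190,435,260),7); save(q,"s_bar.png",(310,240,410,310),7)
save(p,"t_pin.png",(180,190,260,250),8); save(q,"s_pin.png",(170,155,250,230),8)
C=cloud(p)
# bar top: z ~ .085
m=(abs(C[...,2]-.085)<.006); v,u=np.nonzero(m); 
sel=(u>340)&(u<405)&(v>200)&(v<240); P=C[v[sel],u[sel]]
print(len(P),P.mean(0),P[:,2].std()); 
rect=cv2.minAreaRect(P[:,:2].astype(np.float32)*1000); print(rect, cv2.boxPoints(rect))
for n,pp in (("t",p),("s",q)):
    for r in models.regions_of(pp,"stand"): v,u=np.nonzero(r["pixels"]); print(n,r["score"],u.min(),u.max(),v.min(),v.max())
# yellow
for n,pp in (("t",p),("s",q)):
    c=pp["color"].astype(int); D=cloud(pp)
    y=(c[...,0]>150)&(c[...,1]>130)&(c[...,2]<90)&(np.linalg.norm(D[...,:2]-[.53,.257],axis=-1)<.03)&(D[...,2]>.085)
    Y=D[y]; print(n,len(Y),Y.mean(0),np.percentile(Y,[2,98],axis=0)); T=Y[Y[:,2]>.097]; print(len(T),T.mean(0))
    if len(T)>5: print(cv2.minAreaRect(T[:,:2].astype(np.float32)*1000))
E
```

```text
642 [ 0.5637049  -0.05822434  0.08480622] 0.0018062892492432974
((557.4622192382812, -57.06218719482422), (48.84049987792969, 102.46736907958984), 7.91516637802124) [[ 526.21936     -9.679438 ]
 [ 540.32983   -111.1706   ]
 [ 588.7051    -104.44494  ]
 [ 574.5946      -2.9537735]]
t 0.76 349 559 151 302
s 0.89 327 559 238 419
t 13 [0.52812242 0.25523501 0.09935272] [[0.52065057 0.24737449 0.09793587]
 [0.53634227 0.2643358  0.10171792]]
13 [0.52812242 0.25523501 0.09935272]
((529.1375122070312, 255.94061279296875), (15.293013572692871, 15.789977073669434), 68.86886596679688)
s 77 [0.52342893 0.25044411 0.09267346] [[0.51715277 0.24647062 0.08518331]
 [0.53159042 0.2625693  0.10034433]]
18 [0.52294248 0.25040108 0.09887297]
((522.0961303710938, 252.2279510498047), (9.04718017578125, 17.95651626586914), 35.102474212646484)
```

View pics/t_bar.png

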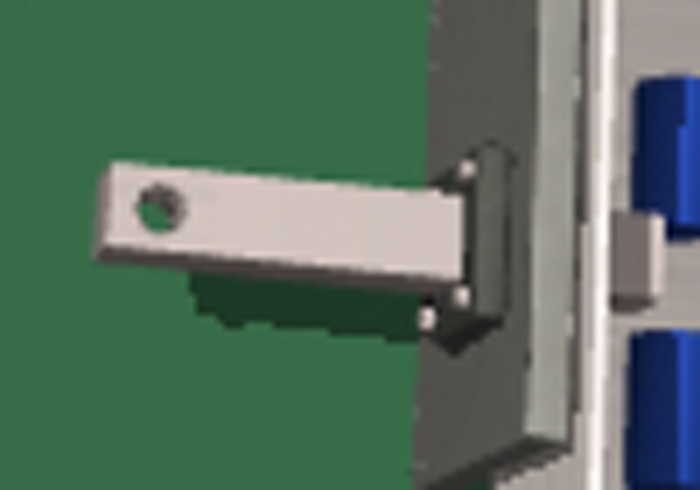

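View pics/s_bar.png

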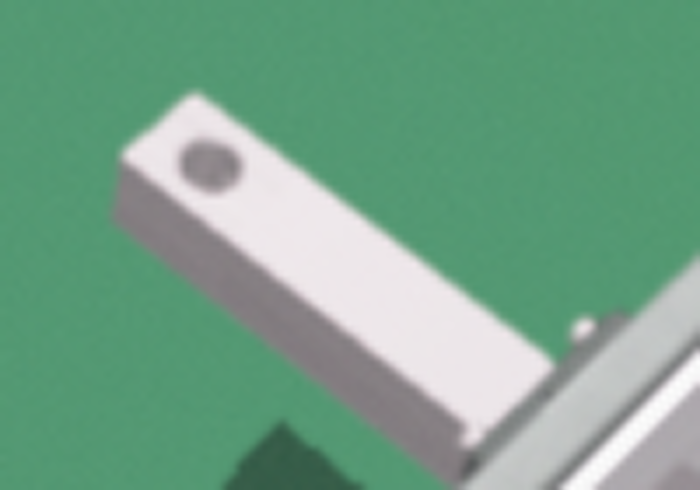

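View pics/t_pin.png

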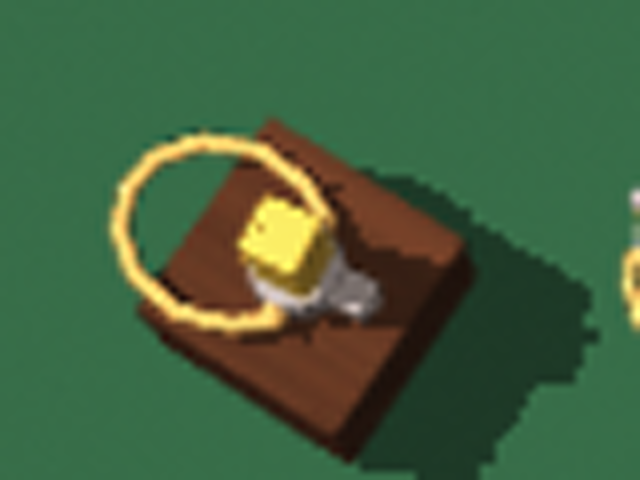

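View pics/s_pin.png

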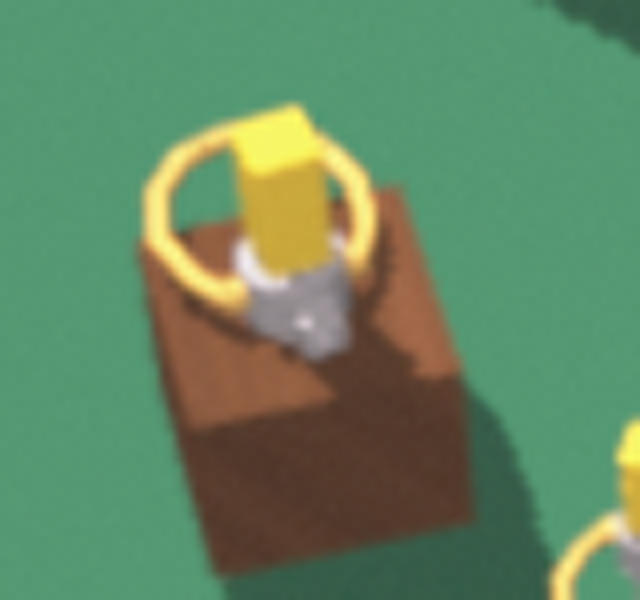

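```bash
python3 - <<'E'
from h import *
p=shot("top"); q=shot("side")
def z(pp,u,v,h):
    a=w(pp,u,v,1.0)-pp["origin"]; return pp["origin"]+a*(h-pp["origin"][2])/a[2]
def T(x,y): return (335+x/7-.45,190+y/7-.45)
def S(x,y): return (310+x/7-.45,240+y/7-.45)
H=.085
ht=z(p,*T(161,208),H); hs=z(q,*S(211,165),H); print("hole",ht,hs)
def ang(a,b): d=b-a; return np.degrees(np.arctan2(d[1],d[0]))
for nm,pp,f,L in (("t",p,T,[((465,190),(112,162)),((465,283),(98,247))]),("s",q,S,[((465,430),(122,157)),((555,365),(198,93))])):
    e=[]
    for a,b in L:
        A=z(pp,*f(*a),H);B=z(pp,*f(*b),H);print(nm,A,B,ang(A,B)); e+=[B]
    print("width",np.linalg.norm((e[0]-e[1])),"end mid",(e[0]+e[1])/2)
def TP(x,y): return (180+x/8-.45,190+y/8-.45)
def SP(x,y): return (170+x/8-.45,155+y/8-.45)
g=z(p,*TP(283,232),.1); print("grip top t",g)
gs=z(q,*SP(277,140),.1); print("grip top s",gs)
# ring outer contour fits
tr=[(112,225),(150,150),(215,135),(280,150),(140,305),(235,330),(120,190),(330,215)]
sr=[(145,210),(165,160),(375,210),(365,265),(240,302),(180,270)]
for pp,f,pts in ((p,TP,tr),(q,SP,sr)):
    P=np.array([z(pp,*f(*a),.058)[:2]*1000 for a in pts],np.float32)
    A=np.c_[2*P,np.ones(len(P))]; s=np.linalg.lstsq(A,(P**2).sum(1),rcond=None)[0]
    print("ring c",s[:2],np.sqrt(s[2]+s[0]**2+s[1]**2))
# block corners top z=.05
tb=[(272,118),(470,245),(345,440),(140,310)]
P=[z(p,*TP(*a),.05) for a in tb]; print(np.round(P,4),np.mean(P,0))
sb=[(140,248),(400,190),(465,378),(190,428)]
P2=[z(q,*SP(*a),.05) for a in sb]; print(np.round(P2,4),np.mean(P2,0))
E
```

```text
hole [ 0.56374588 -0.02011476  0.085     ] [ 0.56139315 -0.01963548  0.085     ]
t [ 0.57886228 -0.10432909  0.085     ] [ 0.57529162 -0.00547515  0.085     ] 92.06865462433252
t [ 0.55237249 -0.1057714   0.085     ] [ 0.55059943 -0.00349289  0.085     ] 90.99315831138246
width 0.024771638117709098 end mid [ 0.56294553 -0.00448402  0.085     ]
s [ 0.54956238 -0.09793486  0.085     ] [ 0.54915523 -0.00537236  0.085     ] 90.25202021220385
s [ 0.57493084 -0.10062698  0.085     ] [ 0.57367142 -0.00495284  0.085     ] 90.7541742129754
width 0.024519782558432835 end mid [ 0.56141333 -0.0051626   0.085     ]
grip top t [0.52951316 0.25491062 0.1       ]
grip top s [0.52681644 0.25600337 0.1       ]
ring c [536.12348677 276.835399  ] 26.6654725570947
ring c [535.06039316 277.18714588] 26.814347686617108
[[0.5687 0.2687 0.05  ]
 [0.5417 0.2142 0.05  ]
 [0.4886 0.2388 0.05  ]
 [0.5154 0.2947 0.05  ]] [0.52857435 0.25409511 0.05      ]
[[0.5124 0.2936 0.05  ]
 [0.5663 0.2687 0.05  ]
 [0.5397 0.2144 0.05  ]
 [0.4874 0.2431 0.05  ]] [0.52642818 0.2549596  0.05      ]
```

```bash
cat >> h.py <<'E'
def rot_down(yaw_deg,tilt_deg=0):
    a=np.radians(yaw_deg); c,s=np.cos(a),np.sin(a)
    M=np.array([[0,0,-1],[c,s,0],[s,-c,0]]).T
    return R.from_matrix(M)
def plan(goal,Rg,n=5,step=45,rstep=8,dec=0):
    s=monitor.read_state(); P=np.array(s["ee_pos"]); Q=R.from_quat(s["ee_rot"])
    e=Q.inv().apply(goal-P)*1000; r=np.degrees((Q.inv()*Rg).as_rotvec())
    print("t",round(s["clock"],2),"pos",np.round(P,4),"err tool mm",np.round(e,1),"rot",np.round(r,1),"F",np.round(s["wrist_force"],1))
    O=[];A=[]
    for i in range(n):
        e=Q.inv().apply(goal-P)*1000; r=np.degrees((Q.inv()*Rg).as_rotvec())
        k=max(1,np.linalg.norm(e)/step,np.linalg.norm(r)/rstep)
        o=np.round(e/k,dec); a=np.round(r/k,1)
        O.append(o.tolist());A.append(a.tolist())
        P=P+Q.apply(o)/1000; Q=Q*R.from_rotvec(np.radians(a))
        if k==1: break
    print(O);print(A);print("end",np.round(P,4))
E
python3 - <<'E'
from h import *
s=st(); M=R.from_quat(s["ee_rot"]).as_matrix(); print(np.round(M,3))
p=shot("wrist"); print("cam in tool",M.T@(p["origin"]-s["ee_pos"]))
plan(np.array([.49,.235,.29]),rot_down(70))
plan(np.array([.49,.235,.29]),rot_down(250))
E
```

```text
clock 1.8
joint_positions [-1.2153  0.0522  1.4007 -0.      1.6886 -0.0703]
ee_pos [ 0.2169 -0.4781  0.3039]
ee_rot [ 0.6911  0.1494 -0.6911  0.1494]
wrist_force [-0.7441  0.1836 -0.325 ]
torque [-0.0312  0.005  -0.0016]
grip_width 0.0858
[[ 0.     0.413 -0.911]
 [-0.    -0.911 -0.413]
 [-1.     0.     0.   ]]
cam in tool [-0.07020775 -0.00035791 -0.07411556]
t 1.85 pos [ 0.2169 -0.4781  0.3039] err tool mm [  13.9 -536.6 -543.3] rot [-135.6    0.    -0. ] F [-0.4  0.1 -0.6]
[[1.0, -32.0, -32.0], [1.0, -27.0, -36.0], [1.0, -22.0, -40.0], [1.0, -16.0, -42.0], [1.0, -10.0, -44.0]]
[[-8.0, 0.0, -0.0], [-8.0, 0.0, -0.0], [-8.0, 0.0, -0.0], [-8.0, 0.0, -0.0], [-8.0, 0.0, -0.0]]
end [ 0.2969 -0.2668  0.2989]
t 1.85 pos [ 0.2169 -0.4781  0.3039] err tool mm [  13.9 -536.6 -543.3] rot [44.4 -0.  -0. ] F [-0.4  0.1 -0.6]
[[1.0, -32.0, -32.0], [1.0, -33.0, -31.0], [1.0, -34.0, -29.0], [1.0, -36.0, -27.0], [1.0, -37.0, -26.0]]
[[2.6, -0.0, -0.0], [2.6, -0.0, -0.0], [2.6, -0.0, -0.0], [2.6, -0.0, -0.0], [2.6, -0.0, -0.0]]
end [ 0.2974 -0.2675  0.2989]
```

Emit:
arm_command(offset=[[1, -32, -32], [1, -33, -31], [1, -34, -29], [1, -36, -27], [1, -37, -26]], rotation=[[-2.5, 0, 0], [-2.5, 0, 0], [-2.5, 0, 0], [-2.5, 0, 0], [-2.5, 0, 0]], gripper=[100, 100, 100, 100, 100], squeeze=50)

```text
clock: 2.35
ee_pos: [0.2584, -0.2549, 0.2965]
ee_rot: [-0.671, -0.225, 0.671, -0.223]
wrist_force: [0.4, 0.9, 0.9]
grip_width: 0.052
```

```bash
python3 - <<'E'
from h import *
print(monitor.read_state()["grip_width"])
plan(np.array([.528,.255,.27]),rot_down(-20))
E
```

```text
0.051988298016247395
t 2.35 pos [ 0.2584 -0.2549  0.2965] err tool mm [  27.7 -245.1 -522. ] rot [-33.   -0.1   0.2] F [0.4 0.9 0.9]
[[2.0, -19.0, -41.0], [2.0, -17.0, -42.0], [2.0, -15.0, -42.0], [2.0, -13.0, -43.0], [2.0, -12.0, -43.0]]
[[-2.6, -0.0, 0.0], [-2.6, -0.0, 0.0], [-2.6, -0.0, 0.0], [-2.6, -0.0, 0.0], [-2.6, -0.0, 0.0]]
end [ 0.364  -0.0566  0.2869]
```

Emit:
arm_command(offset=[[2, -19, -41], [2, -17, -42], [2, -15, -42], [2, -13, -43], [2, -12, -43]], rotation=[[-2.6, 0, 0], [-2.6, 0, 0], [-2.6, 0, 0], [-2.6, 0, 0], [-2.6, 0, 0]], gripper=[100, 100, 100, 100, 100])

```text
clock: 2.85
ee_pos: [0.3638, -0.0478, 0.2884]
ee_rot: [0.642, 0.299, -0.638, 0.302]
wrist_force: [0.4, -1.4, 0.4]
grip_width: 0.0518
```

```bash
python3 - <<'E'
from h import *
plan(np.array([.528,.255,.27]),rot_down(-20))
E
```

```text
t 2.85 pos [ 0.3638 -0.0478  0.2884] err tool mm [  19.   -67.4 -337.7] rot [-19.7  -0.1  -0.3] F [ 0.4 -1.4  0.4]
[[2.0, -9.0, -44.0], [3.0, -7.0, -44.0], [2.0, -5.0, -45.0], [3.0, -3.0, -45.0], [2.0, -0.0, -45.0]]
[[-2.6, -0.0, -0.0], [-2.6, -0.0, -0.0], [-2.6, -0.0, -0.1], [-2.6, -0.0, -0.0], [-2.5, -0.0, -0.1]]
end [0.4708 0.15   0.2768]
```

Emit:
arm_command(offset=[[2, -9, -44], [3, -7, -44], [2, -5, -45], [3, -3, -45], [2, 0, -45]], rotation=[[-2.6, 0, 0], [-2.6, 0, 0], [-2.6, 0, 0], [-2.6, 0, 0], [-2.6, 0, 0]], gripper=[100, 100, 100, 100, 100])

```text
clock: 3.35
ee_pos: [0.4723, 0.161, 0.2779]
ee_rot: [0.603, 0.372, -0.597, 0.377]
wrist_force: [-0.3, -0.9, 1.0]
grip_width: 0.0517
```

```bash
python3 - <<'E'
from h import *
plan(np.array([.528,.255,.27]),rot_down(-20))
p=shot("wrist"); save(p,"w1.png")
E
```

```text
t 3.35 pos [0.4723 0.161  0.2779] err tool mm [   8.4    8.7 -108.9] rot [-6.1 -0.2 -0.6] F [-0.3 -0.9  1. ]
[[3.0, 4.0, -45.0], [4.0, 5.0, -45.0], [1.0, 3.0, -19.0]]
[[-2.5, -0.1, -0.3], [-2.5, -0.0, -0.2], [-1.1, -0.1, -0.1]]
end [0.5279 0.2555 0.2703]
```

View pics/w1.png

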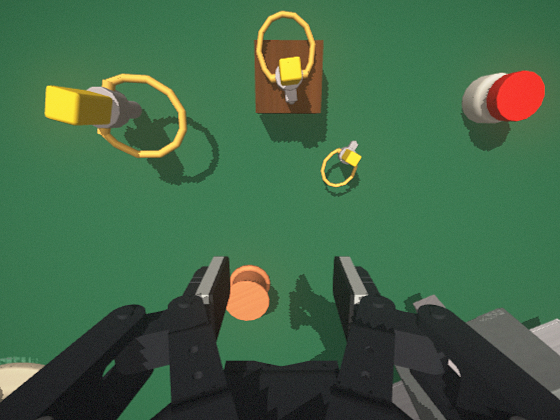

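```bash
python3 - <<'E'
from h import *
p=shot("wrist"); save(p,"w2.png",(240,0,340,130),6)
s=monitor.read_state(); print(s["ee_pos"])
for q in ("pin_grip","linch_pin","ring_far","pin_block"):
    print(q,[(np.round(m["position"],4).tolist(),round(m["score"],2)) for m in models.mark_of(p,q)])
def z(pp,u,v,h):
    a=w(pp,u,v,1.0)-pp["origin"]; return pp["origin"]+a*(h-pp["origin"][2])/a[2]
c=p["color"].astype(int); u0,v0=240,0
m=((c[...,0]>150)&(c[...,1]>110)&(c[...,2]<110)); m[:, :240]=0; m[:,340:]=0; m[130:]=0
v,u=np.nonzero(m); P=np.array([z(p,a,b,.058) for a,b in zip(u,v)])[:,:2]
# yellow top face
C=cloud(p); Y=C[m&(C[...,2]>.096)]; print("top",len(Y),Y.mean(0),cv2.minAreaRect((Y[:,:2]*1000).astype(np.float32)))
# ring template fit: rows beyond grip
X0=Y.mean(0)[:2]
r=P[np.linalg.norm(P-X0,axis=1)>.02]
for yaw in range(58,82,2):
    a=np.radians(yaw); d=np.array([np.cos(a),np.sin(a)]); n=np.array([-d[1],d[0]])
    t=(r-X0)@d; l=(r-X0)@n
    print(yaw,round(l.min()*1e3,1),round(l.max()*1e3,1),round(t.max()*1e3,1),"sym",round((l.min()+l.max())*500,1))
E
```

```text
[0.47262946 0.16271175 0.27608119]
pin_grip [([0.5274, 0.2582, 0.0809], 0.64), ([0.3731, 0.3031, 0.0961], 0.62), ([0.5528, 0.1634, 0.0466], 0.59), ([0.5294, 0.2557, 0.0487], 0.2)]
linch_pin [([0.5302, 0.2581, 0.0515], 0.98), ([0.3719, 0.3055, 0.0464], 0.91), ([0.5533, 0.1674, 0.0221], 0.71)]
ring_far [([0.4206, 0.2547, 0.0589], 0.77), ([0.7071, 0.1483, -0.0003], 0.47)]
pin_block [([0.5287, 0.2562, 0.0048], 0.6)]
top 479 [0.52722555 0.25522402 0.10267077] ((522.0891723632812, 245.540283203125), (39.285125732421875, 17.148189544677734), 60.007415771484375)
58 -19.8 29.8 49.2 sym 5.0
60 -20.6 29.2 49.5 sym 4.3
62 -21.5 28.5 49.7 sym 3.5
64 -22.3 27.8 49.8 sym 2.8
66 -23.0 27.1 50.0 sym 2.0
68 -23.9 26.4 50.2 sym 1.3
70 -24.7 25.7 50.2 sym 0.5
72 -25.6 25.0 50.3 sym -0.3
74 -26.4 24.2 50.2 sym -1.1
76 -27.1 23.4 50.1 sym -1.9
78 -27.8 22.5 50.0 sym -2.7
80 -28.5 21.7 49.7 sym -3.4
```

View pics/w2.png

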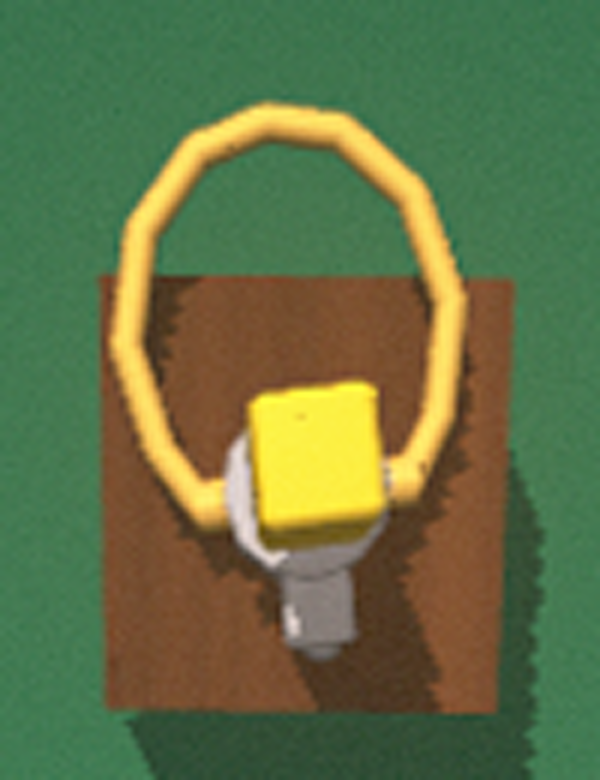

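```bash
python3 - <<'E'
from h import *
plan(np.array([.528,.255,.19]),rot_down(-19))
E
```

```text
t 3.65 pos [0.4716 0.1582 0.2784] err tool mm [  88.8    6.8 -111.5] rot [-7.2 -0.1 -0.6] F [-0.4 -0.6  0.4]
[[28.0, 2.0, -35.0], [28.0, 4.0, -35.0], [28.0, 5.0, -35.0], [5.0, 1.0, -6.0]]
[[-2.3, -0.0, -0.2], [-2.3, -0.1, -0.2], [-2.3, -0.0, -0.2], [-0.3, -0.0, -0.0]]
end [0.5279 0.255  0.1897]
```

Emit:
arm_command(offset=[[22, 2, -38], [22, 4, -38], [22, 5, -35], [10, 1, -3], [0, 0, 0]], rotation=[[-2.3, 0, -0.2], [-2.3, 0, -0.2], [-2.3, 0, -0.2], [-0.3, 0, 0], [0, 0, 0]], gripper=[100, 100, 100, 100, 100])

```text
clock: 4.15
ee_pos: [0.5327, 0.2538, 0.2064]
ee_rot: [0.582, 0.407, -0.573, 0.409]
wrist_force: [-0.4, 0.2, -0.5]
grip_width: 0.0516
```

```bash
python3 - <<'E'
from h import *
p=shot("wrist"); save(p,"w3.png")
plan(np.array([.528,.255,.142]),rot_down(-19),dec=1)
shot("wrist")
plan(np.array([.528,.255,.142]),rot_down(-19),dec=1)
E
```

```text
t 4.2 pos [0.5327 0.2536 0.2073] err tool mm [65.2 -5.6  0.8] rot [-0.5 -0.5 -0.6] F [ 0.3 -0.6  1.1]
[[44.8, -3.8, 0.6], [20.4, -1.6, 0.1]]
[[-0.3, -0.3, -0.4], [-0.2, -0.2, -0.2]]
end [0.528 0.255 0.142]
t 4.25 pos [0.5329 0.2536 0.2083] err tool mm [66.3 -5.8  0.9] rot [-0.5 -0.5 -0.7] F [ 0.2 -0.6  0.6]
[[44.8, -3.9, 0.6], [21.5, -1.7, 0.2]]
[[-0.3, -0.4, -0.5], [-0.2, -0.1, -0.2]]
end [0.528 0.255 0.142]
```

View pics/w3.png

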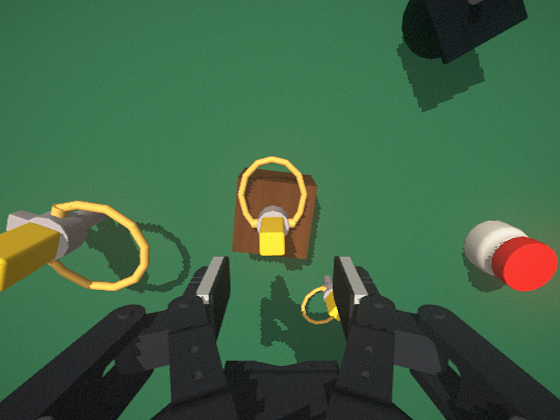

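The wrist view shows the grip (272,237) between the jaws and about 5 mm to their left. The ring points straight up the image, so the yaw is right. I'll centre and go down.

Emit:
arm_command(offset=[[8, -5, 1], [25, -1, 0], [20, 0, 0], [8, 0, 0], [0, 0, 0]], rotation=[[-0.3, -0.4, -0.4], [0, 0, 0], [0, 0, 0], [0, 0, 0], [0, 0, 0]], gripper=[100, 100, 100, 100, 100])

```text
clock: 4.75
ee_pos: [0.5273, 0.2512, 0.1526]
ee_rot: [0.583, 0.406, -0.572, 0.41]
wrist_force: [0.6, -0.2, -0.4]
grip_width: 0.0519
```

```bash
python3 - <<'E'
from h import *
p=shot("wrist"); save(p,"w4.png")
plan(np.array([.528,.255,.142]),rot_down(-19),dec=1)
E
```

```text
t 4.8 pos [0.5276 0.2513 0.1534] err tool mm [11.4 -1.  -3.5] rot [-0.5 -0.5 -0.8] F [0.5 0.1 0.2]
[[11.4, -1.0, -3.5]]
[[-0.5, -0.5, -0.8]]
end [0.528 0.255 0.142]
```

View pics/w4.png

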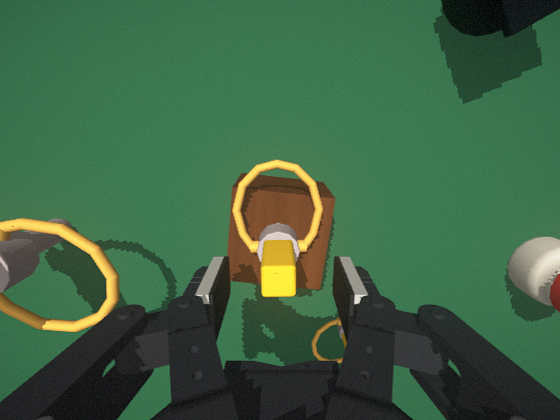

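Emit:
arm_command(offset=[[8, -1, -3], [3, 0, -1], [0, 0, 0]], rotation=[[-0.5, -0.6, -0.9], [0, 0, 0], [0, 0, 0]], gripper=[100, 100, 100])

```text
clock: 5.1
ee_pos: [0.5291, 0.256, 0.1447]
ee_rot: [0.576, 0.411, -0.575, 0.41]
wrist_force: [-0.8, -0.2, -0.5]
grip_width: 0.052
```

```bash
python3 - <<'E'
from h import *
plan(np.array([.528,.255,.142]),rot_down(-19),dec=1)
E
```

```text
t 5.1 pos [0.5291 0.256  0.1447] err tool mm [ 2.7 -0.7  1.3] rot [ 0.  -0.1  0. ] F [-0.8 -0.2 -0.5]
[[2.7, -0.7, 1.3]]
[[0.0, -0.1, 0.0]]
end [0.528 0.255 0.142]
```

Emit:
arm_command(offset=[[2, 0, 0], [0, 0, 0], [0, 0, 0], [0, 0, 0], [0, 0, 0]], rotation=[[0, 0, 0], [0, 0, 0], [0, 0, 0], [0, 0, 0], [0, 0, 0]], gripper=[100, 255, 255, 255, 255], squeeze=60)

```text
clock: 5.6
ee_pos: [0.5294, 0.2563, 0.1433]
ee_rot: [0.576, 0.411, -0.575, 0.411]
wrist_force: [-0.6, -0.6, -1.0]
grip_width: 0.015
```

```bash
python3 - <<'E'
from h import *
p=shot("wrist"); save(p,"w5.png")
st()
plan(np.array([.528,.255,.142]),rot_down(-19),dec=1)
E
```

```text
clock 5.65
joint_positions [3.8770e-01 3.3390e-01 1.4070e+00 1.0000e-03 1.3988e+00 7.1880e-01]
ee_pos [0.5294 0.2563 0.1433]
ee_rot [ 0.5763  0.4109 -0.5749  0.4105]
wrist_force [-0.1701 -0.0344 -0.8728]
torque [0.0321 0.016  0.0526]
grip_width 0.0153
t 5.65 pos [0.5294 0.2563 0.1433] err tool mm [ 1.3 -0.9  1.7] rot [ 0.  -0.1 -0. ] F [-0.2 -0.  -0.9]
[[1.3, -0.9, 1.7]]
[[0.0, -0.1, -0.0]]
end [0.528 0.255 0.142]
```

View pics/w5.png

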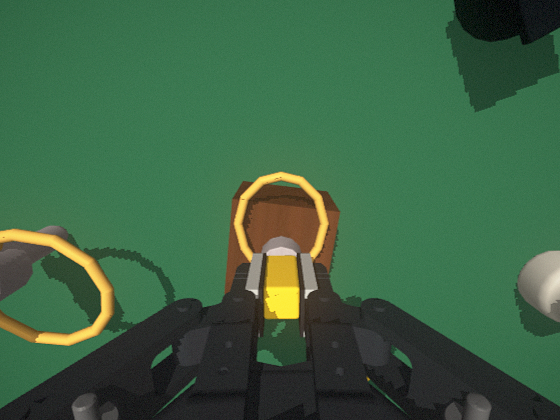

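The jaws closed on the grip at a 15 mm opening, with the ring clear of the fingers. Next I lift straight up.

Emit:
arm_command(offset=[[-10, 0, 0], [-20, 0, 0], [-30, 0, 0], [-35, 0, 0], [-15, 0, 0]], rotation=[[0, 0, 0], [0, 0, 0], [0, 0, 0], [0, 0, 0], [0, 0, 0]], gripper=[255, 255, 255, 255, 255])

```text
clock: 6.15
ee_pos: [0.5282, 0.2557, 0.2551]
ee_rot: [-0.574, -0.412, 0.577, -0.41]
wrist_force: [-1.0, -0.7, -1.3]
grip_width: 0.015
```

```bash
python3 - <<'E'
from h import *
p=shot("wrist"); save(p,"w6.png")
q=shot("side"); save(q,"s6.png",(120,60,400,300),2.5)
st()
plan(np.array([.563,-.020,.25]),rot_down(0.8),dec=0)
E
```

```text
clock 6.25
joint_positions [3.8750e-01 2.4770e-01 1.2831e+00 1.4000e-03 1.6141e+00 7.1880e-01]
ee_pos [0.5284 0.2558 0.2544]
ee_rot [-0.5745 -0.4115  0.5766 -0.41  ]
wrist_force [ 0.188  -0.7458 -2.6912]
torque [-0.0246 -0.0658  0.0401]
grip_width 0.0146
t 6.25 pos [0.5284 0.2558 0.2544] err tool mm [  4.3 122.4 249.6] rot [-19.8   0.    0.2] F [ 0.2 -0.7 -2.7]
[[1.0, 20.0, 40.0], [1.0, 17.0, 41.0], [1.0, 15.0, 42.0], [0.0, 13.0, 43.0], [1.0, 10.0, 44.0]]
[[-3.2, 0.0, 0.0], [-3.2, 0.0, 0.0], [-3.2, 0.0, 0.0], [-3.2, 0.0, 0.1], [-3.2, 0.0, 0.1]]
end [0.556  0.0338 0.2504]
```

View pics/s6.png

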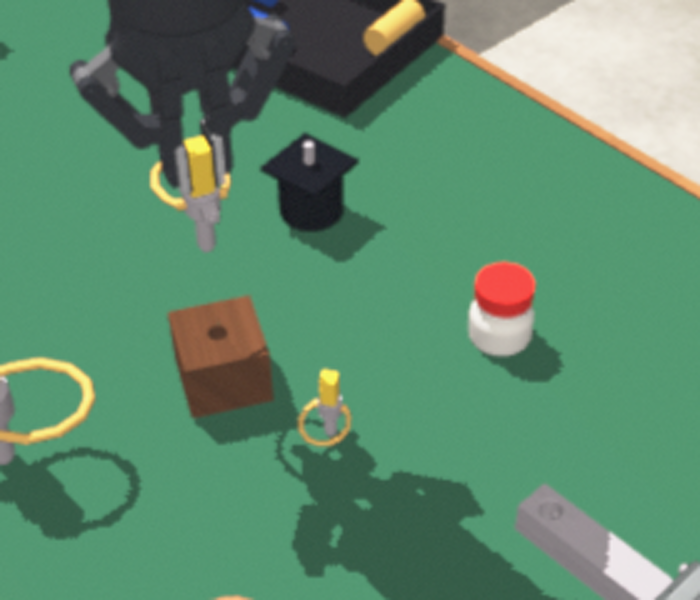

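The pin is held clear of the block. I'm moving it to the bar, keeping it high.

Emit:
arm_command(offset=[[1, 20, 40], [1, 17, 41], [1, 15, 42], [0, 13, 43], [1, 10, 44]], rotation=[[-3.2, 0, 0], [-3.2, 0, 0], [-3.2, 0, 0], [-3.2, 0, 0], [-3.2, 0, 0]], gripper=[255, 255, 255, 255, 255])

```text
clock: 6.75
ee_pos: [0.5553, 0.0321, 0.244]
ee_rot: [-0.505, -0.495, 0.511, -0.489]
wrist_force: [0.5, 0.4, -2.0]
grip_width: 0.0148
```

```bash
python3 - <<'E'
from h import *
plan(np.array([.563,-.020,.245]),rot_down(0.8),dec=0)
E
```

```text
t 6.75 pos [0.5553 0.0321 0.244 ] err tool mm [-1.1  9.3 51.9] rot [-2.6 -0.   0.7] F [ 0.5  0.4 -2. ]
[[-1.0, 8.0, 44.0], [-0.0, 1.0, 8.0]]
[[-2.2, -0.0, 0.6], [-0.4, -0.0, 0.1]]
end [ 0.563  -0.0201  0.2449]
```

Emit:
arm_command(offset=[[-1, 7, 30], [0, 2, 15], [0, 0, 3], [0, 0, 0]], rotation=[[-2.2, 0, 0.6], [-0.4, 0, 0], [0, 0, 0], [0, 0, 0]], gripper=[255, 255, 255, 255])

```text
clock: 7.15
ee_pos: [0.5618, -0.0236, 0.2388]
ee_rot: [0.495, 0.505, -0.5, 0.5]
wrist_force: [-0.1, 1.3, -1.1]
grip_width: 0.0151
```

```bash
python3 - <<'E'
from h import *
plan(np.array([.563,-.020,.245]),rot_down(0.8),dec=1)
p=shot("top"); save(p,"t7.png",(320,150,440,270),5)
q=shot("side"); save(q,"s7.png",(290,180,410,300),5)
x=shot("wrist"); save(x,"w7.png")
plan(np.array([.563,-.020,.245]),rot_down(0.8),dec=1)
for n,pp in (("t",p),("s",q),("w",x)):
  for k in ("pin_grip","linch_pin","ring_far","bar_mouth","stand"):
    print(n,k,[(np.round(m["position"],4).tolist(),round(m["score"],2)) for m in models.mark_of(pp,k)][:3])
E
```

```text
t 7.15 pos [ 0.5618 -0.0236  0.2388] err tool mm [-6.2  1.2 -3.6] rot [-0.3 -0.   0.6] F [-0.1  1.3 -1.1]
[[-6.2, 1.2, -3.6]]
[[-0.3, -0.0, 0.6]]
end [ 0.563 -0.02   0.245]
t 7.3 pos [ 0.5619 -0.0224  0.2395] err tool mm [-5.6  1.  -2.4] rot [-0.1 -0.   0.5] F [-1.2 -0.5 -1.8]
[[-5.6, 1.0, -2.4]]
[[-0.1, -0.0, 0.5]]
end [ 0.563 -0.02   0.245]
t pin_grip [([0.5555, 0.1632, 0.0479], 0.72), ([0.3741, 0.3067, 0.0894], 0.58)]
t linch_pin [([0.3715, 0.3005, 0.0473], 0.6), ([0.5511, 0.1657, 0.0202], 0.56)]
t ring_far [([0.4205, 0.2588, 0.059], 0.73), ([0.5582, 0.0231, 0.1531], 0.65), ([0.527, 0.1439, 0.031], 0.52)]
t bar_mouth []
t stand []
s pin_grip [([0.5596, -0.0259, 0.1771], 0.92), ([0.5521, 0.1625, 0.044], 0.68), ([0.3745, 0.3027, 0.0974], 0.66)]
s linch_pin [([0.5525, 0.1657, 0.0241], 0.63), ([0.5587, -0.0238, 0.1461], 0.58)]
s ring_far [([0.4226, 0.2591, 0.0599], 0.66), ([0.5577, 0.0256, 0.1575], 0.64), ([0.5254, 0.1445, 0.0289], 0.52)]
s bar_mouth [([0.5629, -0.036, 0.083], 0.84)]
s stand [([0.5613, -0.0167, 0.0029], 0.93)]
w pin_grip [([0.558, -0.0254, 0.1781], 0.93)]
w linch_pin [([0.5634, -0.0383, 0.0809], 0.51)]
w ring_far [([0.5571, 0.0244, 0.1509], 0.73), ([0.7082, 0.1483, 0.0001], 0.55)]
w bar_mouth [([0.5614, -0.0406, 0.0838], 0.84), ([0.5621, -0.0175, 0.0019], 0.64)]
w stand [([0.5624, -0.0148, -0.0008], 0.83)]
```

View pics/s7.png

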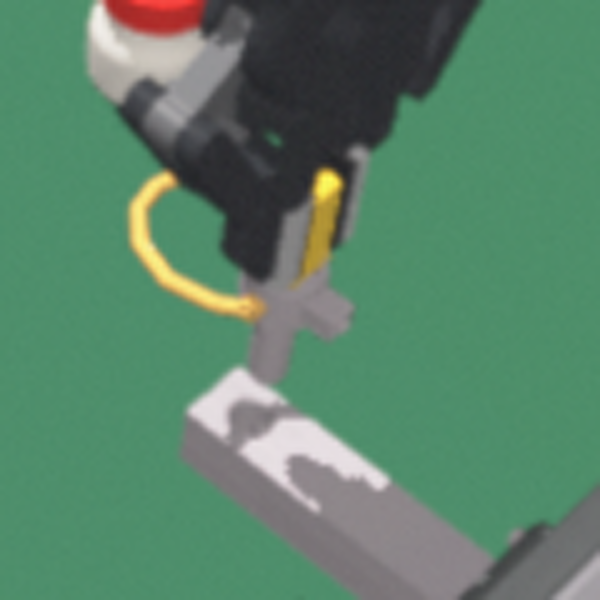

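View pics/t7.png

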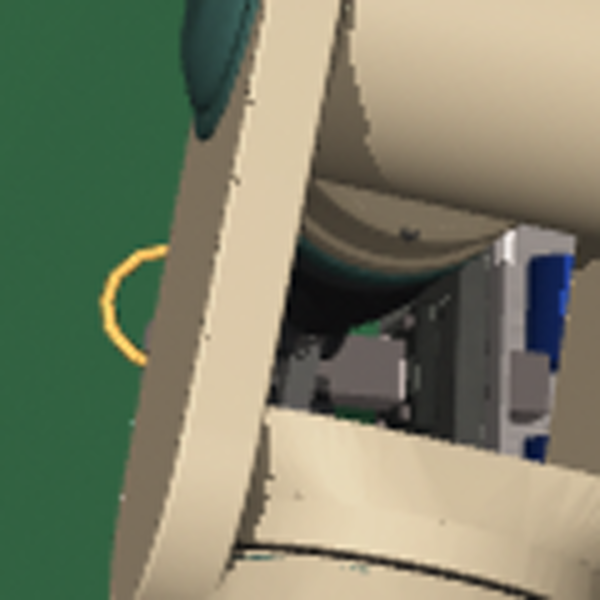

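View pics/w7.png

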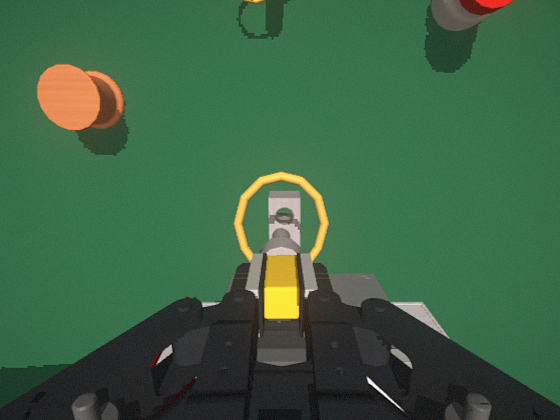

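```bash
python3 - <<'E'
from h import *
x=shot("wrist"); save(x,"w8.png",(230,165,335,265),7)
q=shot("side"); save(q,"s8.png",(325,220,395,290),9)
E
```

View pics/w8.png

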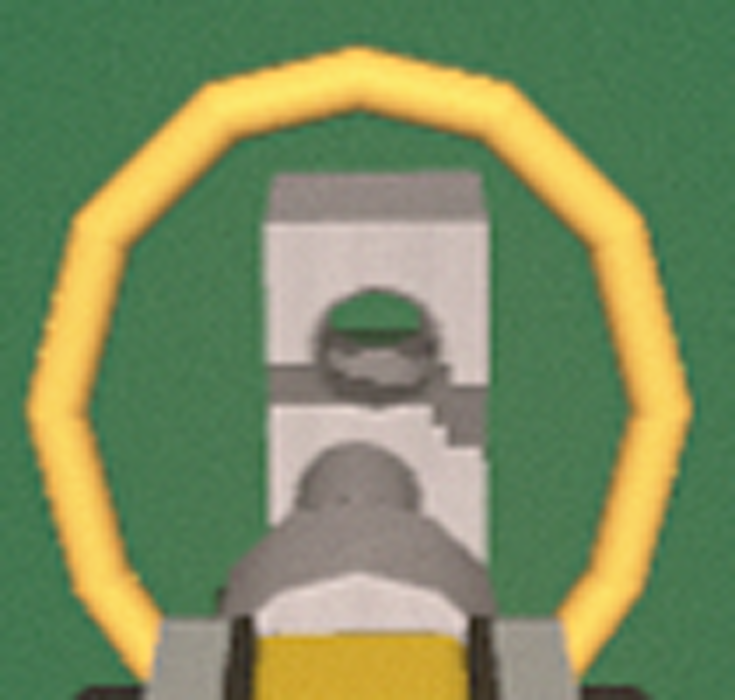

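View pics/s8.png

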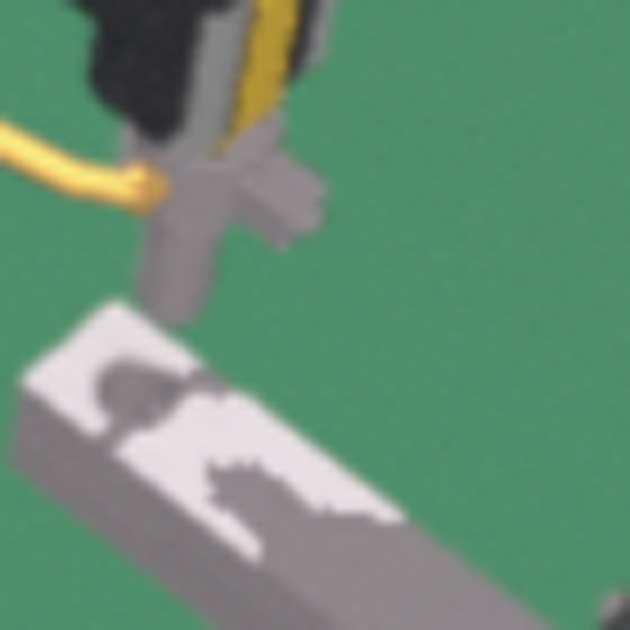

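```bash
cat > ov.py <<'E'
from h import *
def pinpts(T,Q,dx,dy,dz,yaw=0):
    # tool->pin: seat at tool (dx,dy,dz) ; pin x ~ tool y, pin y ~ -tool z, pin z ~ -tool x
    th=np.linspace(0,2*np.pi,40,endpoint=False)
    out={}
    def ring(r,z,cy=0): return np.c_[r*np.cos(th),cy+r*np.sin(th),np.full(40,z)]
    out["tip"]=ring(.0045,-.033); out["shank"]=ring(.006,-.029); out["coll"]=ring(.012,0); out["collt"]=ring(.012,.016)
    out["far"]=np.array([[0,.0475,.008],[0,.0498,.008]])
    res={}
    for k,v in out.items():
        t=np.c_[-v[:,2]+dx, v[:,0]+dy, -v[:,1]+dz]
        res[k]=Q.apply(t)+T
    return res
E
python3 - <<'E'
from ov import *
S=[];
for i in range(4):
    x=shot("wrist"); s=monitor.read_state(); S.append(np.r_[s["ee_pos"],s["wrist_force"]])
    print(np.round(s["ee_pos"],4),np.round(x["origin"],4))
q=shot("side")
T=np.mean(S,0)[:3]; Q=R.from_quat(s["ee_rot"]); print(np.round(np.mean(S,0),4))
def crop(a,o,f): return np.round((a+.5-np.array(o))*f,0)
for dz in (0,.002):
    P=pinpts(T,Q,.0933,0,dz)
    for k,v in P.items():
        a=crop(px(x,v),(230,165),7); b=crop(px(q,v),(325,220),9)
        print(dz,k,"wrist",a.min(0),a.max(0),"side",b.min(0),b.max(0))
hole=np.array([.5625,-.020,.085]); th=np.linspace(0,6.28,40)
for hx in (.5615,.5635):
    h=np.c_[hx+.00675*np.cos(th),-.020+.00675*np.sin(th),np.full(40,.085)]
    a=crop(px(x,h),(230,165),7); b=crop(px(q,h),(325,220),9); print("hole",hx,a.min(0),a.max(0),b.min(0),b.max(0))
E
```

```text
[ 0.5621 -0.0235  0.24  ] [0.5612 0.0514 0.3102]
[ 0.5621 -0.0235  0.24  ] [0.5612 0.0514 0.3102]
[ 0.5621 -0.0235  0.24  ] [0.5612 0.0514 0.3102]
[ 0.5621 -0.0235  0.24  ] [0.5612 0.0514 0.3102]
[ 0.5621 -0.0235  0.24    0.3044 -0.1612 -1.9947]
0 tip wrist [323. 428.] [415. 515.] side [145. 279.] [201. 324.]
0 shank wrist [306. 428.] [432. 545.] side [138. 256.] [214. 316.]
0 coll wrist [225. 479.] [516. 745.] side [120. 110.] [276. 231.]
0 collt wrist [213. 556.] [531. 844.] side [132.  43.] [290. 164.]
0 far wrist [372.  29.] [372.  61.] side [-36. -40.] [-25. -32.]
0.002 tip wrist [323. 448.] [415. 534.] side [154. 286.] [211. 331.]
0.002 shank wrist [307. 448.] [432. 564.] side [147. 263.] [223. 323.]
0.002 coll wrist [226. 502.] [516. 767.] side [130. 118.] [286. 238.]
0.002 collt wrist [213. 581.] [530. 867.] side [142.  50.] [300. 172.]
0.002 far wrist [372.  56.] [372.  88.] side [-27. -33.] [-16. -25.]
hole 0.5615 [313. 289.] [436. 407.] [ 98. 361.] [180. 427.]
hole 0.5635 [331. 289.] [455. 407.] [106. 354.] [188. 420.]
```

The wrist view shows the hole centre at crop (376,347) and the shank tip at (358,~480). By the camera model the pin needs about 4.6 mm more in +y and 0.6 mm in +x. I'll correct that and lower part way.

Emit:
arm_command(offset=[[0, 0.6, -4.6], [8, 0, 0], [8, 0, 0], [0, 0, 0], [0, 0, 0]], rotation=[[-0.1, 0, 0.5], [0, 0, 0], [0, 0, 0], [0, 0, 0], [0, 0, 0]], gripper=[255, 255, 255, 255, 255])

```text
clock: 8.9
ee_pos: [0.5625, -0.0183, 0.2219]
ee_rot: [0.497, 0.503, -0.497, 0.503]
wrist_force: [-0.1, -1.1, -1.4]
grip_width: 0.015
```

```bash
python3 - <<'E'
from ov import *
x=shot("wrist"); s=st(); save(x,"w9.png",(230,165,335,265),7)
q=shot("side"); save(q,"s9.png",(325,220,395,290),9)
plan(np.array([.5627,-.0187,.22]),rot_down(0.8),dec=1)
def crop(a,o,f): return np.round((a+.5-np.array(o))*f,0)
T=s["ee_pos"];Q=R.from_quat(s["ee_rot"])
for dz in (0.0013,):
    P=pinpts(T,Q,.0933,0,dz)
    for k,v in P.items():
        a=crop(px(x,v),(230,165),7); b=crop(px(q,v),(325,220),9)
        print(dz,k,"wrist",a.min(0),a.max(0),"side",b.min(0),b.max(0))
th=np.linspace(0,6.28,40)
h=np.c_[.5625+.00675*np.cos(th),-.020+.00675*np.sin(th),np.full(40,.085)]
a=crop(px(x,h),(230,165),7); b=crop(px(q,h),(325,220),9); print("hole",a.min(0),a.max(0),b.min(0),b.max(0))
E
```

```text
clock 8.95
joint_positions [-0.0981  0.1976  1.407  -0.      1.5373 -0.1107]
ee_pos [ 0.5624 -0.0183  0.2217]
ee_rot [ 0.4968  0.5032 -0.4969  0.5031]
wrist_force [-0.8048  0.3355 -2.2701]
torque [ 0.0294 -0.0255 -0.0635]
grip_width 0.0148
t 9.0 pos [ 0.5625 -0.0183  0.222 ] err tool mm [2.  0.2 0.4] rot [-0.1  0.  -0. ] F [ 0.6  0.3 -1.8]
[[2.0, 0.2, 0.4]]
[[-0.1, 0.0, -0.0]]
end [ 0.5627 -0.0187  0.22  ]
0.0013 tip wrist [322. 441.] [414. 527.] side [120. 329.] [175. 373.]
0.0013 shank wrist [305. 440.] [431. 557.] side [113. 307.] [187. 366.]
0.0013 coll wrist [225. 493.] [514. 758.] side [ 94. 166.] [246. 285.]
0.0013 collt wrist [212. 572.] [529. 858.] side [104. 101.] [259. 222.]
0.0013 far wrist [370.  47.] [370.  78.] side [-59.  19.] [-49.  27.]
hole [303. 388.] [435. 512.] [102. 357.] [184. 424.]
```

View pics/w9.png

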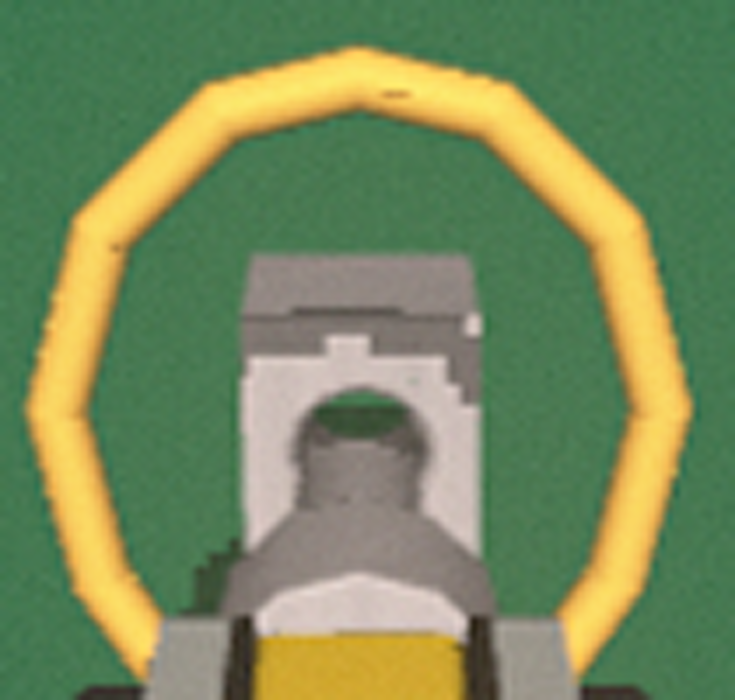

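View pics/s9.png

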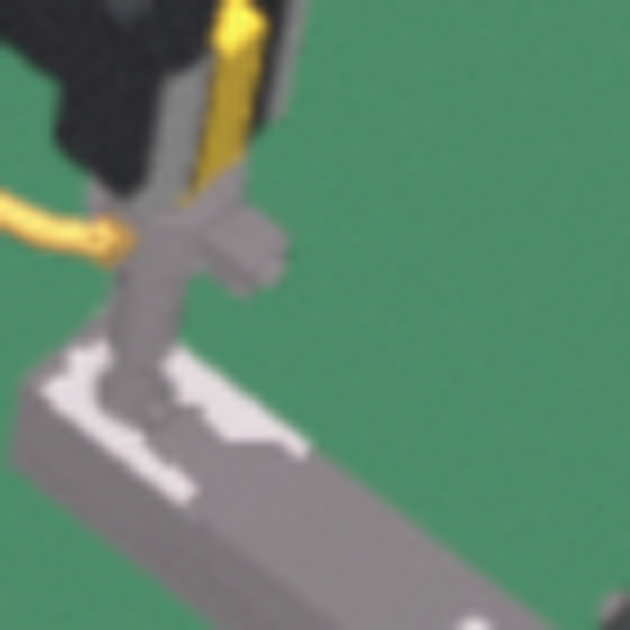

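Hole and shank now line up in the wrist view (x 363 vs 359). I'll lower in small steps and watch the force.

Emit:
arm_command(offset=[[5, 0, 0], [3, 0, 0], [2, 0, 0], [2, 0, 0], [2, 0, 0]], rotation=[[0, 0, 0], [0, 0, 0], [0, 0, 0], [0, 0, 0], [0, 0, 0]], gripper=[255, 255, 255, 255, 255])

```text
clock: 9.5
ee_pos: [0.5628, -0.0185, 0.2076]
ee_rot: [0.497, 0.503, -0.497, 0.504]
wrist_force: [0.7, 0.1, -2.3]
grip_width: 0.0154
```

Emit:
arm_command(offset=[[2, 0, 0], [2, 0, 0], [2, 0, 0]], rotation=[[0, 0, 0], [0, 0, 0], [0, 0, 0]], gripper=[255, 255, 255])

```text
clock: 9.8
ee_pos: [0.5629, -0.0186, 0.2012]
ee_rot: [0.497, 0.503, -0.497, 0.504]
wrist_force: [-0.1, -0.6, -1.7]
grip_width: 0.0156
```

Emit:
arm_command(offset=[[2, 0, 0], [2, 0, 0], [2, 0, 0]], rotation=[[0, 0, 0], [0, 0, 0], [0, 0, 0]], gripper=[255, 255, 255])

```text
clock: 10.1
ee_pos: [0.5627, -0.0186, 0.1948]
ee_rot: [0.497, 0.503, -0.497, 0.503]
wrist_force: [-1.8, -0.3, 0.6]
grip_width: 0.0149
```

Emit:
arm_command(offset=[[2, 0, 0], [2, 0, 0], [2, 0, 0]], rotation=[[0, 0, 0], [0, 0, 0], [0, 0, 0]], gripper=[255, 255, 255], squeeze=90)

```text
clock: 10.4
ee_pos: [0.5623, -0.0188, 0.1884]
ee_rot: [0.497, 0.503, -0.497, 0.503]
wrist_force: [-1.9, -1.4, -0.3]
grip_width: 0.0143
```

Emit:
arm_command(offset=[[2, 0, 0], [2, 0, 0]], rotation=[[0, 0, 0], [0, 0, 0]], gripper=[255, 255])

```text
clock: 10.6
ee_pos: [0.5623, -0.0188, 0.1842]
ee_rot: [0.497, 0.503, -0.497, 0.503]
wrist_force: [-2.1, -0.2, 0.5]
grip_width: 0.0146
```

```bash
python3 - <<'E'
from ov import *
s=st()
x=shot("wrist"); save(x,"w10.png",(230,165,335,265),7)
q=shot("side"); save(q,"s10.png",(325,220,395,290),9)
E
```

```text
clock 10.6
joint_positions [-9.8700e-02  2.2680e-01  1.4503e+00 -9.0000e-04  1.4645e+00 -1.1070e-01]
ee_pos [ 0.5623 -0.0188  0.1842]
ee_rot [ 0.4967  0.5028 -0.4972  0.5032]
wrist_force [-2.1454 -0.1679  0.4532]
torque [-0.0859  0.4385 -0.049 ]
grip_width 0.0146
```

View pics/s10.png

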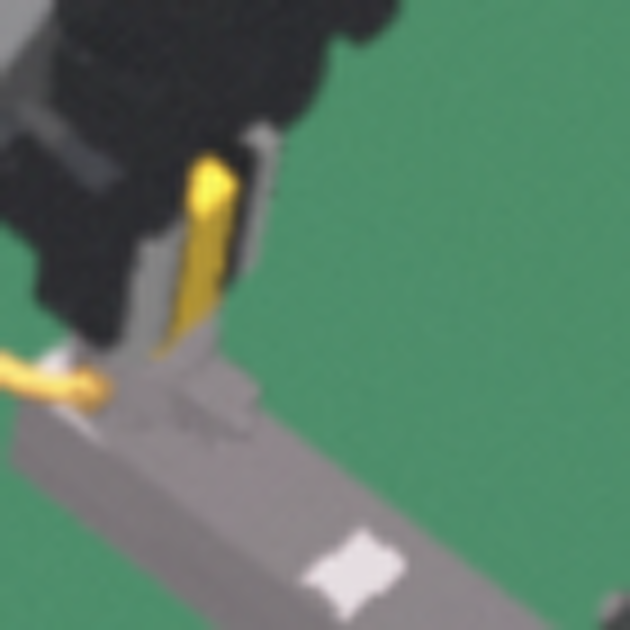

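View pics/w10.png

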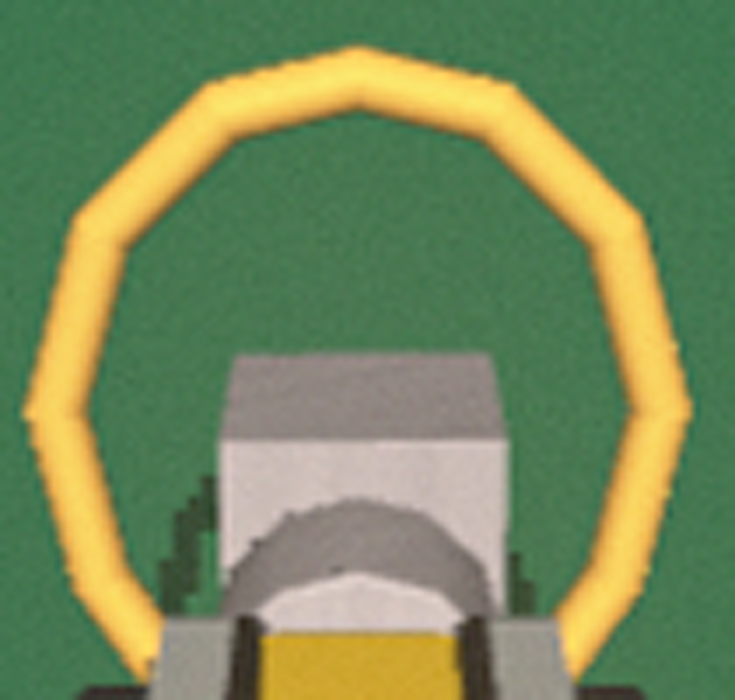

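The shank is well into the hole and the pin hasn't slipped in the jaws. About 5–6 mm remain.

Emit:
arm_command(offset=[[2, 0, 0], [2, 0, 0]], rotation=[[0, 0, 0], [0, 0, 0]], gripper=[255, 255])

```text
clock: 10.9
ee_pos: [0.5623, -0.0188, 0.1798]
ee_rot: [0.497, 0.503, -0.497, 0.503]
wrist_force: [-2.4, -0.9, 0.7]
grip_width: 0.0144
```

Emit:
arm_command(offset=[[1, 0, 0], [1, 0, 0]], rotation=[[0, 0, 0], [0, 0, 0]], gripper=[255, 255])

```text
clock: 11.1
ee_pos: [0.5623, -0.0188, 0.1783]
ee_rot: [0.497, 0.503, -0.497, 0.503]
wrist_force: [-7.1, -0.2, 9.8]
grip_width: 0.0142
```

Emit:
arm_command(offset=[[0.5, 0, 0], [0.5, 0, 0]], rotation=[[0, 0, 0], [0, 0, 0]], gripper=[255, 255])

```text
clock: 11.3
ee_pos: [0.5623, -0.0188, 0.1784]
ee_rot: [0.497, 0.503, -0.497, 0.503]
wrist_force: [-5.2, -0.6, 4.4]
grip_width: 0.0144
```

```bash
python3 - <<'E'
from ov import *
s=st()
x=shot("wrist"); save(x,"w11.png",(230,165,335,265),7)
q=shot("side"); save(q,"s11.png",(325,220,395,290),9)
for n,pp in (("s",q),("w",x)):
  for k in ("pin_grip","linch_pin","ring_far"):
    print(n,k,[(np.round(m["position"],4).tolist(),round(m["score"],2)) for m in models.mark_of(pp,k)][:3])
E
```

```text
clock 11.3
joint_positions [-9.8700e-02  2.3190e-01  1.4565e+00 -1.1000e-03  1.4531e+00 -1.1070e-01]
ee_pos [ 0.5623 -0.0188  0.1784]
ee_rot [ 0.4967  0.5028 -0.4972  0.5033]
wrist_force [-5.185  -0.6317  4.4249]
torque [-0.0309  0.8901  0.0128]
grip_width 0.0144
s pin_grip [([0.5527, 0.1596, 0.0464], 0.71), ([0.3755, 0.3026, 0.0936], 0.6)]
s linch_pin [([0.5613, -0.0199, 0.0829], 0.9), ([0.5538, 0.1663, 0.0251], 0.71), ([0.3716, 0.3026, 0.048], 0.62)]
s ring_far [([0.4194, 0.2568, 0.0598], 0.7), ([0.5584, 0.031, 0.0969], 0.48), ([0.5263, 0.1432, 0.0267], 0.47)]
w pin_grip [([0.5638, -0.0206, 0.1166], 0.79), ([0.5609, -0.0193, 0.0856], 0.67)]
w linch_pin [([0.5631, -0.0196, 0.0835], 0.88)]
w ring_far []
```

View pics/s11.png

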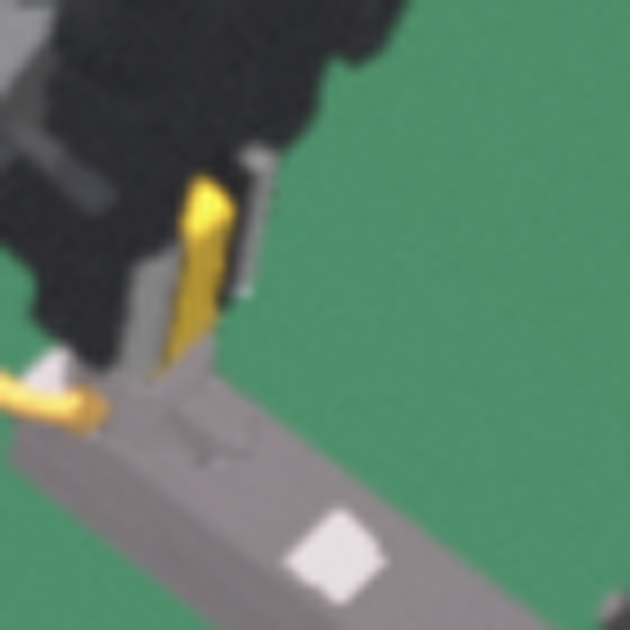

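View pics/w11.png

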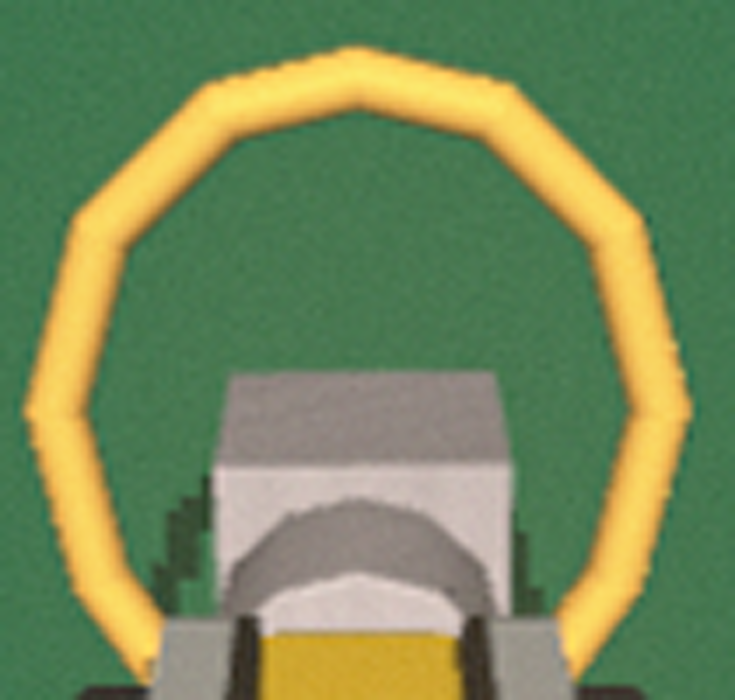

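Emit:
arm_command(offset=[[1.5, 0, 0], [2, 0, 0]], rotation=[[0, 0, 0], [0, 0, 0]], gripper=[255, 255])

```text
clock: 11.9
ee_pos: [0.5623, -0.0188, 0.1783]
ee_rot: [0.497, 0.503, -0.497, 0.504]
wrist_force: [-12.2, 0.2, 16.4]
grip_width: 0.0145
```

Pushing to 16 N gave no further movement, and the TCP height (0.1783) puts the seat at 0.085, the bar's top. The collar is seated. I'll relax the push, release, and retreat upward.

Emit:
arm_command(offset=[[0, 0, 0], [0, 0, 0], [0, 0, 0], [0, 0, 0], [0, 0, 0]], rotation=[[0, 0, 0], [0, 0, 0], [0, 0, 0], [0, 0, 0], [0, 0, 0]], gripper=[255, 110, 110, 110, 110])

```text
clock: 12.4
ee_pos: [0.5633, -0.0186, 0.1781]
ee_rot: [0.498, 0.502, -0.496, 0.505]
wrist_force: [-0.4, -0.8, 0.2]
grip_width: 0.0482
```

Emit:
arm_command(offset=[[-10, 0, 0], [-25, 0, 0], [-30, 0, 0], [-10, 0, 0], [0, 0, 0]], rotation=[[0, 0, 0], [0, 0, 0], [0, 0, 0], [0, 0, 0], [0, 0, 0]], gripper=[110, 110, 110, 110, 110])

```text
clock: 12.9
ee_pos: [0.563, -0.0185, 0.2566]
ee_rot: [0.498, 0.502, -0.496, 0.504]
wrist_force: [0.4, -0.3, -0.6]
grip_width: 0.0487
```

```bash
python3 - <<'E'
from ov import *
s=st()
x=shot("wrist"); save(x,"w12.png",(200,140,360,300),4)
q=shot("side"); save(q,"s12.png",(305,190,405,290),6)
for n,pp in (("s",q),("w",x)):
  for k in ("pin_grip","linch_pin","ring_far"):
    print(n,k,[(np.round(m["position"],4).tolist(),round(m["score"],2)) for m in models.mark_of(pp,k)][:3])
E
```

```text
clock 12.9
joint_positions [-9.8300e-02  1.7540e-01  1.3618e+00 -2.0000e-04  1.5996e+00 -1.1070e-01]
ee_pos [ 0.563  -0.0185  0.2566]
ee_rot [ 0.4979  0.5017 -0.4959  0.5045]
wrist_force [ 0.3979 -0.2696 -0.6145]
torque [ 0.0227 -0.0049  0.0293]
grip_width 0.0487
s pin_grip [([0.373, 0.3015, 0.0958], 0.82), ([0.5632, -0.0188, 0.1162], 0.79), ([0.5619, -0.0199, 0.001], 0.61)]
s linch_pin [([0.3719, 0.3013, 0.0471], 0.93), ([0.5521, 0.166, 0.0255], 0.84), ([0.5607, -0.0169, 0.0839], 0.82)]
s ring_far [([0.4189, 0.2578, 0.063], 0.77), ([0.5265, 0.1459, 0.0272], 0.43)]
w pin_grip [([0.5588, -0.0198, 0.1154], 0.58)]
w linch_pin [([0.5612, -0.0205, 0.0832], 0.88)]
w ring_far [([0.5608, 0.0285, 0.091], 0.84), ([0.5254, 0.143, 0.0299], 0.78)]
```

View pics/s12.png

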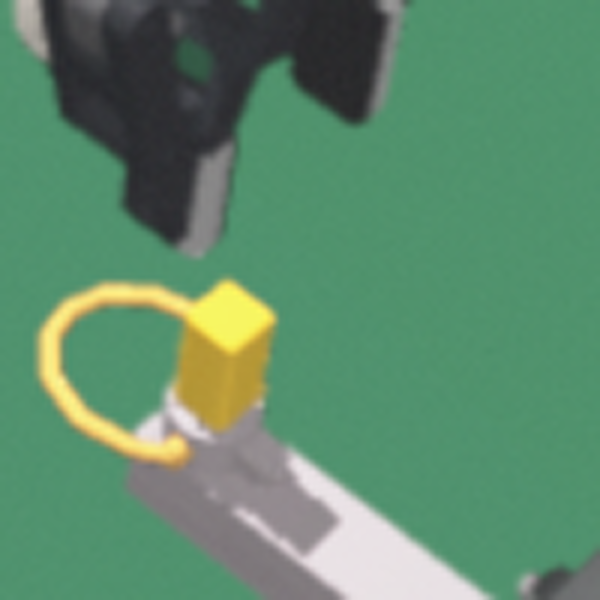

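View pics/w12.png

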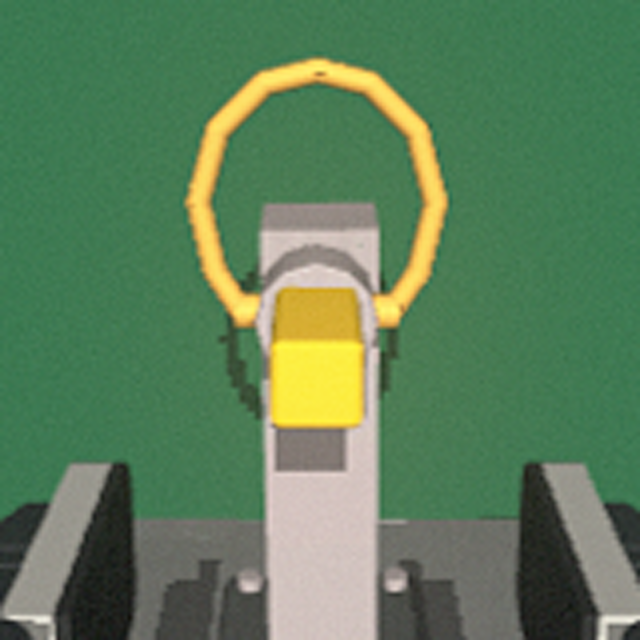

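The pin stands seated, ring open and pointing past the bar's end: the far arc is at about (0.562, 0.028, 0.093). Next I close the gripper, lean it 25° outward, and place the tips above the far arc.

```bash
python3 - <<'E'
from h import *
q=shot("side"); C=cloud(q); c=q["color"].astype(int)
m=(c[...,0]>150)&(c[...,1]>130)&(c[...,2]<90)&(np.linalg.norm(C[...,:2]-[.562,-.02],axis=-1)<.02)
print("grip top z",np.percentile(C[m][:,2],[50,90,97]))
Rg=rot_down(0.8)*R.from_rotvec([0,-np.radians(25),0]); print(np.round(Rg.as_matrix(),2))
plan(np.array([.5625,.075,.24]),Rg,step=40)
E
```

```text
grip top z [0.12135635 0.13311374 0.13423457]
[[ 0.01  1.    0.01]
 [-0.42  0.01 -0.91]
 [-0.91  0.    0.42]]
t 13.35 pos [ 0.5624 -0.0184  0.2542] err tool mm [ 14.1   1.3 -93.4] rot [ -0.1 -25.    0. ] F [-0.9 -0.  -0.3]
[[5.0, 0.0, -30.0], [0.0, 1.0, -30.0], [-4.0, 0.0, -30.0], [-1.0, 0.0, -4.0]]
[[-0.0, -8.0, 0.0], [-0.0, -8.0, 0.0], [-0.1, -8.0, 0.0], [0.0, -1.0, 0.0]]
end [0.5622 0.0753 0.2398]
```

Emit:
arm_command(offset=[[2, 0, -30], [0, 1, -30], [-4, 0, -30], [-1, 0, -4], [0, 0, 0]], rotation=[[0, -8, 0], [0, -8, 0], [0, -8, 0], [0, -1, 0], [0, 0, 0]], gripper=[110, 255, 255, 255, 255])

```text
clock: 13.85
ee_pos: [0.5628, 0.0759, 0.2413]
ee_rot: [0.374, 0.376, -0.597, 0.603]
wrist_force: [-0.5, -0.6, -0.1]
grip_width: -0.0001
```

```bash
python3 - <<'E'
from h import *
Rg=rot_down(0.8)*R.from_rotvec([0,-np.radians(25),0])
plan(np.array([.5625,.0594,.1712]),Rg,step=40)
print(monitor.read_state()["grip_width"])
E
```

```text
t 13.85 pos [0.5628 0.0759 0.2413] err tool mm [ 70.3  -0.6 -15.9] rot [-0.4  1.  -0. ] F [-0.5 -0.6 -0.1]
[[39.0, -0.0, -9.0], [31.0, -1.0, -7.0]]
[[-0.2, 0.5, -0.0], [-0.2, 0.5, -0.0]]
end [0.5621 0.0599 0.1713]
-0.00013507495218858425
```

Emit:
arm_command(offset=[[30, 0, -8], [28, -1, -6], [5, 0, -2], [0, 0, 0]], rotation=[[-0.2, 0.5, 0], [-0.2, 0.5, 0], [0, 0, 0], [0, 0, 0]], gripper=[255, 255, 255, 255])

```text
clock: 14.25
ee_pos: [0.563, 0.0597, 0.178]
ee_rot: [0.381, 0.383, -0.591, 0.599]
wrist_force: [-0.4, 0.4, 0.8]
grip_width: -0.0002
```

```bash
python3 - <<'E'
from h import *
Rg=rot_down(0.8)*R.from_rotvec([0,-np.radians(25),0])
plan(np.array([.5625,.0594,.1712]),Rg,step=40)
x=shot("wrist"); save(x,"w13.png",(180,150,380,350),3)
q=shot("side"); save(q,"s13.png",(305,170,405,270),6)
E
```

```text
t 14.25 pos [0.563  0.0597 0.178 ] err tool mm [ 6.3 -0.6 -2.6] rot [-0.2 -0.4 -0.1] F [-0.4  0.4  0.8]
[[6.0, -1.0, -3.0]]
[[-0.2, -0.4, -0.1]]
end [0.5621 0.0599 0.1713]
```

View pics/s13.png

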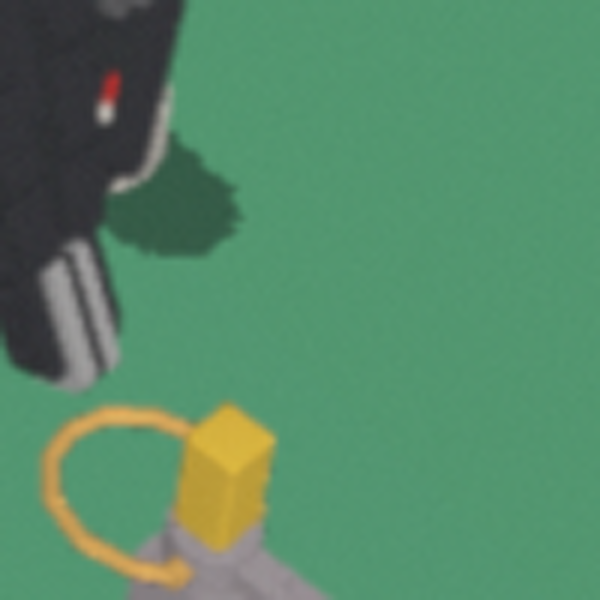

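View pics/w13.png

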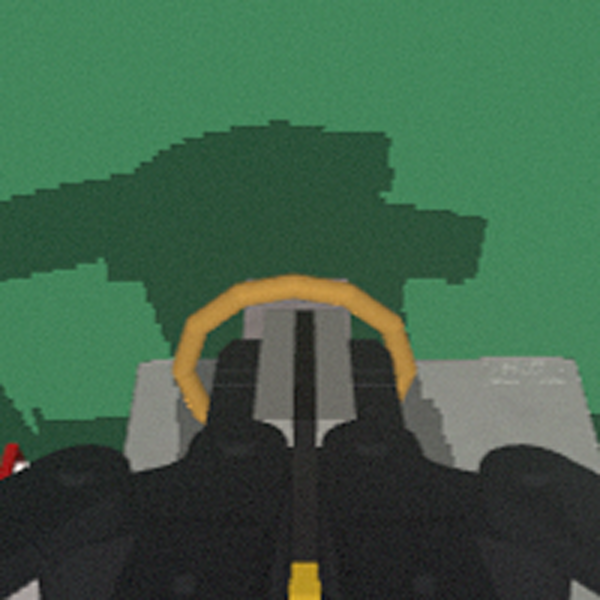

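The side view has the tips (~crop 85,375) above the ring, and the geometry says the far arc lies 17 mm ahead of the tip and 6.6 mm outward. I'll shift 8 mm outward and approach.

Emit:
arm_command(offset=[[3, -0.5, -7], [5, 0, -1], [4, 0, 0], [0, 0, 0]], rotation=[[-0.2, -0.4, 0], [0, 0, 0], [0, 0, 0], [0, 0, 0]], gripper=[255, 255, 255, 255])

```text
clock: 14.75
ee_pos: [0.5643, 0.0631, 0.1675]
ee_rot: [0.38, 0.38, -0.59, 0.602]
wrist_force: [0.4, 0.2, -0.7]
grip_width: -0.0001
```

```bash
cat > far.py <<'E'
from h import *
s=monitor.read_state(); Q=R.from_quat(s["ee_rot"])
for th in (0,.4,.75,.9):
    print(th,np.round(Q.inv().apply(np.array([.562,-.020+.0475*np.cos(th),.093-.0475*np.sin(th)])-s["ee_pos"])*1000,1))
print(np.round(s["ee_pos"],4),np.round(s["wrist_force"],1))
E
python3 far.py
```

```text
0 [82.5 -3.5  0.8]
0.4 [100.9  -3.8  -3.6]
0.75 [117.2  -4.   -1.3]
0.9 [123.8  -4.2   1.4]
[0.5643 0.0631 0.1675] [ 0.4  0.2 -0.7]
```

Emit:
arm_command(offset=[[4, -2, 0], [4, 0, 0], [4, 0, 0], [4, 0, 0]], rotation=[[0, 0, 0], [0, 0, 0], [0, 0, 0], [0, 0, 0]], gripper=[255, 255, 255, 255])

```text
clock: 15.15
ee_pos: [0.5635, 0.0582, 0.1541]
ee_rot: [0.383, 0.38, -0.587, 0.603]
wrist_force: [-0.7, 8.0, 3.6]
grip_width: -0.0001
```

```bash
python3 far.py; python3 - <<'E'
from h import *
x=shot("wrist"); save(x,"w14.png",(180,150,380,350),3)
q=shot("side"); save(q,"s14.png",(305,190,405,290),6)
E
```

```text
0 [68.3 -2.9  2.3]
0.4 [86.7 -3.3 -2. ]
0.75 [103.   -3.6   0.4]
0.9 [109.6  -3.8   3.1]
[0.5635 0.0582 0.1541] [-0.7  8.   3.6]
```

View pics/s14.png

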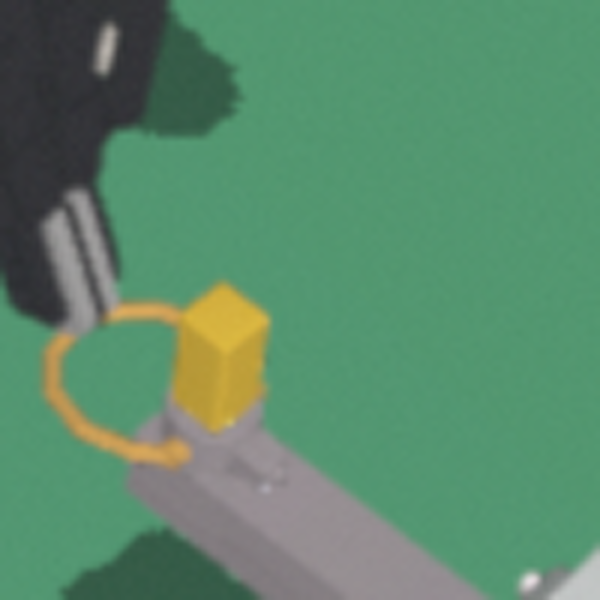

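View pics/w14.png

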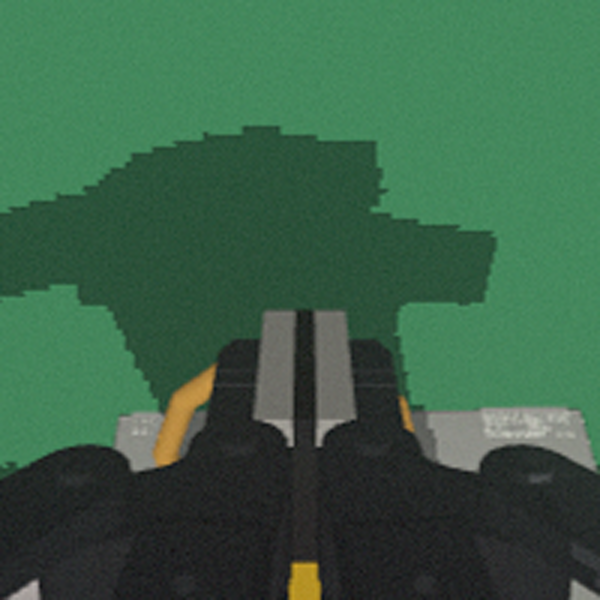

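Emit:
arm_command(offset=[[3, 0, -3], [4, 0, -2], [5, 0, -1]], rotation=[[0, 0, 0], [0, 0, 0], [0, 0, 0]], gripper=[255, 255, 255])

```text
clock: 15.55
ee_pos: [0.5649, 0.0583, 0.1434]
ee_rot: [0.384, 0.378, -0.587, 0.604]
wrist_force: [-1.3, 2.7, 4.5]
grip_width: -0.0002
```

```bash
python3 far.py
```

```text
0 [58.6 -4.4  6.7]
0.4 [77.  -4.8  2.4]
0.75 [93.3 -5.2  4.7]
0.9 [99.9 -5.4  7.4]
[0.5649 0.0583 0.1434] [-1.3  2.7  4.5]
```

Emit:
arm_command(offset=[[5, -2, 0], [5, 0, 1], [5, 0, 1]], rotation=[[0, 0, 0], [0, 0, 0], [0, 0, 0]], gripper=[255, 255, 255])

```text
clock: 15.85
ee_pos: [0.5637, 0.0505, 0.1302]
ee_rot: [0.385, 0.379, -0.586, 0.605]
wrist_force: [0.1, 0.6, 1.2]
grip_width: -0.0004
```

```bash
python3 far.py;  python3 - <<'E'
from h import *
q=shot("side"); save(q,"s15.png",(305,190,405,290),6)
E
```

```text
0 [43.3 -2.9  5.4]
0.4 [61.7 -3.4  1.1]
0.75 [78.  -3.8  3.4]
0.9 [84.6 -4.   6.2]
[0.5637 0.0505 0.1302] [0.1 0.6 1.2]
```

View pics/s15.png

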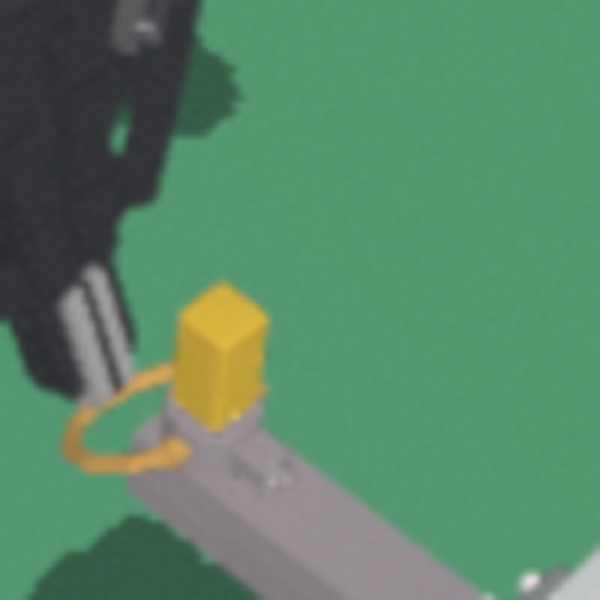

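Emit:
arm_command(offset=[[4, -2, 0], [3, 0, 0], [3, 0, 0]], rotation=[[0, 0, 0], [0, 0, 0], [0, 0, 0]], gripper=[255, 255, 255])

```text
clock: 16.2
ee_pos: [0.5608, 0.0443, 0.1183]
ee_rot: [0.383, 0.379, -0.587, 0.604]
wrist_force: [0.7, -0.6, -0.1]
grip_width: -0.0001
```

```bash
python3 far.py;  python3 - <<'E'
from h import *
q=shot("side"); save(q,"s16.png",(305,190,405,290),6)
E
```

```text
0 [30.1  0.5  4.6]
0.4 [48.4  0.1  0.3]
0.75 [64.8 -0.3  2.6]
0.9 [71.4 -0.5  5.3]
[0.5608 0.0443 0.1183] [ 0.7 -0.6 -0.1]
```

View pics/s16.png

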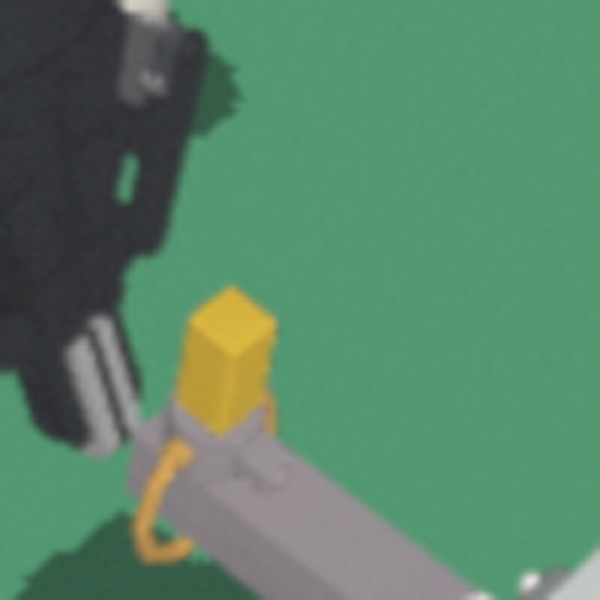

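The ring has snapped shut: it hangs straight down around the bar's end, and the wrist force is zero. I'm backing away along the tool axis.

Emit:
arm_command(offset=[[-10, 0, -8], [-25, 0, -10], [-35, 0, -5], [-35, 0, 0], [-20, 0, 0]], rotation=[[0, 0, 0], [0, 0, 0], [0, 0, 0], [0, 0, 0], [0, 0, 0]], gripper=[255, 255, 255, 255, 255])

```text
clock: 16.75
ee_pos: [0.5558, 0.1213, 0.2224]
ee_rot: [0.381, 0.381, -0.59, 0.602]
wrist_force: [0.7, -1.0, -0.2]
grip_width: 0.0
```

Emit:
arm_command(offset=[[0, 0, 0], [0, 0, 0], [0, 0, 0]], rotation=[[0, 0, 0], [0, 0, 0], [0, 0, 0]], gripper=[255, 255, 255])

```text
clock: 17.05
ee_pos: [0.5562, 0.1237, 0.2251]
ee_rot: [0.382, 0.38, -0.588, 0.603]
wrist_force: [-0.1, 0.3, 0.1]
grip_width: -0.0003
```

```bash
python3 - <<'E'
from h import *
st()
q=shot("side"); save(q,"s17.png",(290,180,410,300),6); x=shot("wrist"); save(x,"w17.png")
C=cloud(q); c=q["color"].astype(int)
m=(c[...,0]>150)&(c[...,1]>130)&(c[...,2]<90)&(np.linalg.norm(C[...,:2]-[.562,-.02],axis=-1)<.02)
print("grip top z",np.percentile(C[m][:,2],[50,90,97]))
for k in ("pin_grip","linch_pin","ring_far","wire_spool","flux_jar","motor"):
    print(k,[(np.round(m["position"],4).tolist(),round(m["score"],2)) for m in models.mark_of(q,k)][:3],[(np.round(m["position"],4).tolist(),round(m["score"],2)) for m in models.mark_of(x,k)][:3])
E
```

```text
clock 17.05
joint_positions [ 0.302   0.286   1.3355 -0.4182  1.6301  0.2861]
ee_pos [0.5562 0.1237 0.2251]
ee_rot [ 0.3821  0.3803 -0.5877  0.6033]
wrist_force [-0.1242  0.3464  0.1076]
torque [ 0.2188  0.0138 -0.0318]
grip_width -0.0003
grip top z [0.1256449  0.13514252 0.13559976]
pin_grip [([0.5509, 0.1611, 0.0447], 0.77), ([0.3704, 0.2997, 0.0979], 0.72)] [([0.5515, 0.1664, 0.0489], 0.93)]
linch_pin [([0.5601, -0.022, 0.0887], 0.95), ([0.3694, 0.304, 0.0442], 0.82), ([0.552, 0.1662, 0.0221], 0.58)] [([0.5537, 0.1659, 0.024], 0.81)]
ring_far [([0.4203, 0.2577, 0.063], 0.9), ([0.5618, -0.0185, 0.048], 0.64), ([0.5265, 0.1455, 0.0287], 0.43)] [([0.5593, -0.0217, 0.0409], 0.72), ([0.5294, 0.1404, 0.0312], 0.56)]
wire_spool [([0.3856, 0.0632, 0.0041], 0.58)] [([0.3828, 0.0645, 0.0005], 0.9)]
flux_jar [([0.7114, 0.1501, 0.0008], 0.93)] [([0.7078, 0.1472, -0.0021], 0.82)]
motor [([0.6989, 0.3518, -0.0033], 0.65)] []
```

View pics/s17.png

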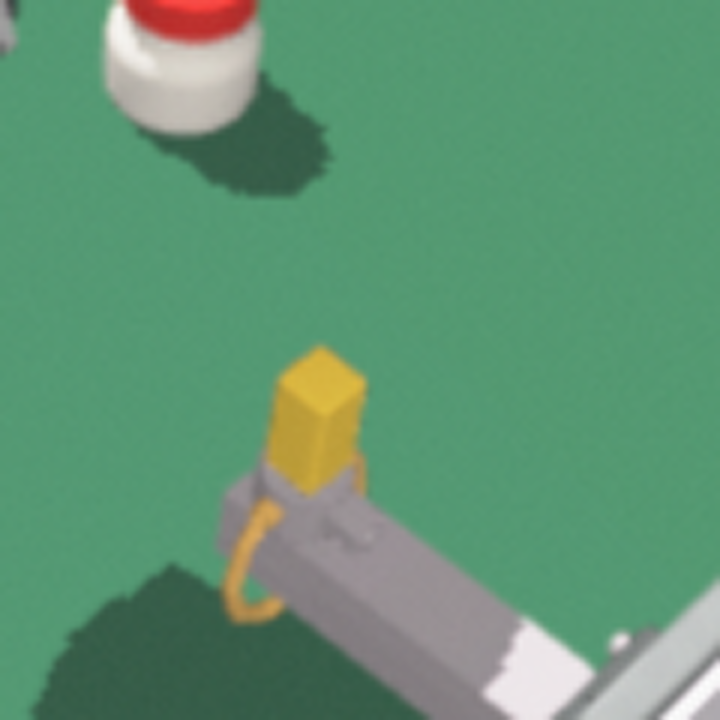

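View pics/w17.png

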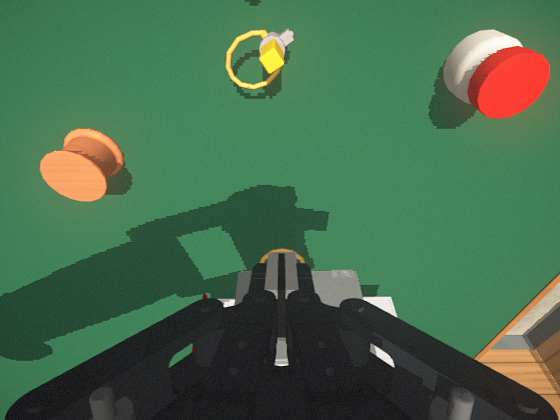

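```bash
python3 - <<'E'
from h import *
p=shot("top"); save(p,"t18.png",(330,170,430,270),6)
for pp in (p,shot("side"),shot("side")):
    C=cloud(pp); c=pp["color"].astype(int)
    m=(c[...,0]>130)&(c[...,1]>100)&(c[...,2]<90)&(np.linalg.norm(C[...,:2]-[.562,-.02],axis=-1)<.025)&(C[...,2]>.128)
    print(m.sum(),C[m].mean(0) if m.any() else 0, np.median(C[m][:,2]))
    b=(abs(C[...,0]-.562)<.008)&(C[...,1]<-.055)&(C[...,1]>-.085)&(abs(C[...,2]-.085)<.01); print("bar top",np.median(C[b][:,2]))
print([(np.round(m["position"],4).tolist(),round(m["score"],2)) for k in ("pin_grip","linch_pin","motor") for m in models.mark_of(p,k)])
E
```

```text
59 [ 0.56229752 -0.02058987  0.13479346] 0.1349542198819278
bar top 0.08480983804491676
137 [ 0.55890041 -0.02171566  0.13337812] 0.13398901553337117
bar top 0.08486310570302913
134 [ 0.55886058 -0.02183004  0.13349109] 0.13413084280710613
bar top 0.08474271844738773
[([0.3709, 0.3037, 0.0939], 0.83), ([0.5594, -0.0221, 0.1201], 0.61), ([0.3689, 0.2999, 0.0483], 0.94)]
```

View pics/t18.png

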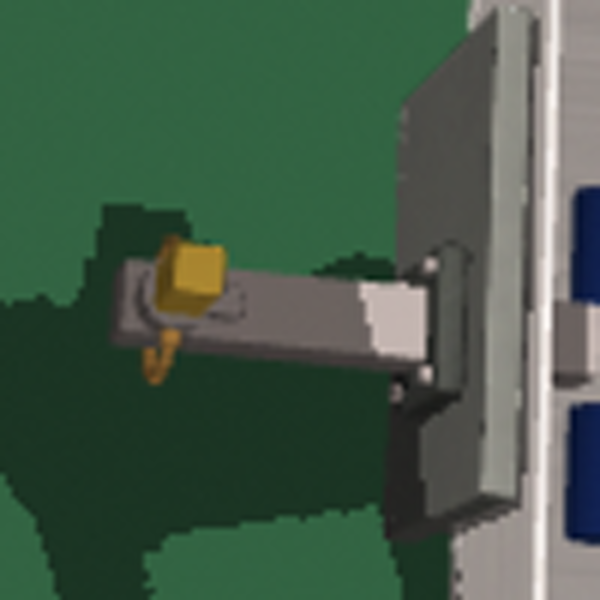

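The grip top is at z ≈ 0.135, 50 mm above the bar top at 0.085, so the collar is seated. The ring hangs shut at the bar's end and nothing is touched, so I'm handing in.

```bash
python3 - <<'E'
from station import job
print(job.job_done())
E
```

```text
the job is handed in; nothing more can be done
None
```

The linch pin is locked in the keeper bar with its ring snapped shut, and I handed the job in at about 17 s of the 72 s allowed.

**What I did:** I took the middle-sized pin from its block and found the bar's hole by eye (about x 0.5625, y −0.020). I lowered the pin into it in small steps, ring pointing past the bar's free end. The last press was 16 N down (about 20 N in all on the wrist), with no further movement. I then released it and pushed the ring's far end down with the closed, tilted fingertips until it snapped shut, and backed off.

**Last checks:**
- **Seating:** the grip's top is at about 0.134–0.135 m over a bar top of 0.085 m, so the collar is seated to about 1 mm.
- **Position:** the pin is on the bar's centre line to about 1 mm, going by the top camera.
- **Ring:** the picture shows it hanging straight down round the bar's end, and the network puts its far point at z 0.041–0.048. Both agree with it being shut.
- **Contact:** the wrist force reads about zero and the gripper is well clear.
- **Bystanders:** the spool, jar and motor read within a few mm of where they started, which is the network's own error. The last top picture missed the motor, but the side picture taken just before showed it in place.

**Disagreements:**
- The side camera places the pin about 3 mm lower in x than the top camera. I put that down to calibration.
- The side pictures suggest the pin leaned slightly, about 0.03 rad, when the ring was flipped. That is well under the 0.15 rad limit.
- I expected 5–15 N from the sprung ball over the last 20 mm, but the wrist showed only about 2–3 N until the collar touched. I did not find out why.

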